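# Set out the printed sample boards along the picture ledge

### The arm

A 6-joint arm with a two-finger parallel gripper is mounted at the origin on the work surface. World frame = base frame: x ahead of the robot, y to its left, z up, the work surface at z = 0. Lengths are in m, angles in rad, forces in N, time in s.
With the tool pointing down it reaches from about 0.375 to 0.975 m from the base axis. Payload 3.8 kg.
Tool frame: the origin (TCP) lies at the very end of the fingers, on their centre line; the grasp point (between the pads) lies 19 mm behind it; z points along the fingers, y is the line along which they close (so a half turn about z gives the same grasp; the last joint's range is limited). The gripper opens to 85 mm and grips with 20 to 120 N. Pads are 22 mm wide; open, the fingers measure 114 mm over their backs; the gripper's body (76 mm by 85 mm) begins 54 mm behind the grasp point. The pads swing forward as they close: fully open they stand 13 mm farther back than shut.
Start: joints at [-1.192, 0.264, 1.604, -0, 1.274, -0.037], TCP at [0.273, -0.617, 0.231] pointing down, gripper open.
Joint ranges: [-2.63, 2.63], [-0.94, 2.18], [0.31, 2.57], [-1.31, 4.45], [0, 2.66], [-2.55, 2.55]. Speed limits (rad/s): [2.57, 2.57, 3.14, 3.14, 3.14, 3.14].

### API

Orientations are given as a unit quaternion [x, y, z, w].
In Python, from rig import r gives the robot as it stands.
- The arm moves only by the tool drive_tool, never from a script. Its argument "commands" is a list of rows, each a list of 7 numbers: the shift along the tool's x, y, z in cm, then the turn, a rotation vector about the tool's x, y, z in degrees, then the closure in counts, from 0 (fully open) to 255 (shut). In form: [[dx, dy, dz, wx, wy, wz, grip], ...]. A call has 1 to 12 rows; each row shifts and turns the commanded pose from where the row before left it, along the tool's axes as they then stand; what a row does not reach is not made up. A row lasts 1/10 s, in which the tool goes at most 50 mm and 8.59 degrees, less where a joint would pass 70% of its speed; a pose out of reach is approached as far as the arm can. A call with a gripper value outside its range is refused whole. The fingers move at their own pace and stop on an object; "force" is the grip in N (left out, the last holds). Time passes only in rows, so rows that do not move let the fingers close. It gives the time, the measured TCP pose, the force, the opening and the grip force at its end, in the units of the state.
- r.get_state(): the state, without advancing time (a new reading comes with each control period).
- r.camera(name): name is "side" or "top"; returns the picture (384x512x3 uint8, red, green, blue); there is no depth.
- r.camera_info(name): a dict with "intrinsics" (3x3 intrinsics, pixels), "rvec" (rotation vector, rad) and "tvec" (3), from world to camera coordinates, as OpenCV has them. Camera axes: x right, y down, z forward; pixel columns grow to the right and rows downward; lengths in m; the calibration is good to about 2 mm. A picture is of the moment at which its call begins. camera_info takes no time and is no camera call.
- r.finish_job(): hands the job in; it is judged then, once.
The state is a dict: "t": time; "joint_positions": joint angles; "qd": joint speeds; "effort": joint torques, N m; "eef_pos": TCP position; "orientation": TCP orientation; "contact_force": force on the tool from outside, world axes, zero at the start; "ft_torque": the same for the moment, N m; "gripper_width": opening from 0.0 (shut) to 1.0 (fully open); "grip_force": force on a finger pad.
Only numpy, scipy, OpenCV 4.12 (cv2) and the standard library are available. Lean on these libraries where they do the work, as an engineer would, in place of code of your own. Each camera call takes 0.05 s, during which the arm holds its last target. There are 200 camera calls.

### The job

Set out the printed boards from the wire rack along the picture ledge for the catalogue photo, carrying on the row from the board already leaning against the ledge's end cheek: widest next, narrowest last, each stood behind the lip and leaning back on the ledge's back board, square to it and print outwards, whatever number of boards there is. Set every gap with the spacer block: with the block standing on the ledge against the last board of the row, the next board is leant close up to its other side before the block moves on, so that all gaps end up one block wide and the first board is still against the cheek. Finish with the block standing on its cork mat, let no board fall flat, and leave the other things on the table where they are.

Things in the scene. Friction and masses are not known exactly. Their poses are not given: they have to be found in the camera images.
- ledge_floor (a point): wooden picture ledge, fixed, 460 long, open side away from the robot. Point: middle of its floor (16 above the table); x from back board to lip, y along the row towards the cheek, z up. Lip face at x = +24 (lip 15 high, 8 thick), back board's face at x = -24 (88 high, 12 thick). With its foot at the lip and its back on the back board's top edge, a board leans 22 degrees from upright
- ledge_cheek (a point): foot of the inner face of the ledge's end cheek (60 high, 12 thick, 48 deep), on the floor at the +y end of the ledge, 218 from ledge_floor; the row starts here and runs towards the ledge's -y; same axes as ledge_floor
- board_end_mid (a point): centre (half-way up, mid thickness) of the board already standing on the ledge with its +y edge against the cheek, leaning: plywood, 100 wide, 170 tall, 12 thick; axes of the board: x out of its printed face (flat pattern in dark ink, the other face is bare), y along its width, z up along its 170 mm length
- board_wide_mid (a point): centre (half-way up, mid thickness) of the widest board of the rack: plywood, 85 wide, 170 tall, 12 thick, about 0.11 kg; stands upright in a bay of the rack; may be absent; axes of the board: x out of its printed face (flat pattern in dark ink, the other face is bare), y along its width, z up along its 170 mm length
- board_mid_mid (a point): centre (half-way up, mid thickness) of the middle board of the rack: plywood, 70 wide, 170 tall, 12 thick, about 0.09 kg; stands upright in a bay of the rack; may be absent; axes of the board: x out of its printed face (flat pattern in dark ink, the other face is bare), y along its width, z up along its 170 mm length
- board_narrow_mid (a point): centre (half-way up, mid thickness) of the narrowest board of the rack: plywood, 55 wide, 170 tall, 12 thick, about 0.07 kg; stands upright in a bay of the rack; may be absent; axes of the board: x out of its printed face (flat pattern in dark ink, the other face is bare), y along its width, z up along its 170 mm length
- rack: black wire drying rack, fixed, origin under its centre; base plate 178 (x) x 96 (y), 8 thick, on which the boards stand; three bays at x = -54, 0, +54, each between two wire hoops (6 thick wire, tops 65 above the table, centres 13 either side of the bay, 88 wide in y); boards stand in it with their x along the rack's x, in any order
- spacer_foot (a point): spacer block, 0.3 kg: steel foot 38 deep (x) x 36 wide (y, the gap it sets) x 38 tall, with an upright square wooden stem 22 x 22 on the middle of it, its top 147 above the underside. This point is the centre of the foot, 19 above the underside; axes x depth, y width, z up. The stem's sides are parallel to the foot's
- spacer_grip (a point): point on the axis of the spacer block's stem, 125 above its underside, 22 below the top of the stem
- mat_top (a point): centre of the upper face of the fixed cork mat, 100 x 100, 4 thick, where the spacer block stands at the start and at the end; axes along its edges
- ink_tub_a_mid (a point): closed white ink tub, 74 diameter, 74 tall, near side of the ledge, right-hand one; centre; bystander
- ink_tub_b_mid (a point): closed white ink tub like the other, near side of the ledge, left-hand one; centre; bystander
- mug_mid (a point): black mug, 76 diameter, 85 tall, beyond the ledge; centre; bystander
- squeegee_mid (a point): squeegee, 200 long (y), wooden grip 30 x 24 with a rubber blade towards +x, lying beyond the ledge; centre of the grip; bystander
- tape_mid (a point): roll of tape lying flat, 96 diameter, 24 tall; centre; bystander
- mouse_mid (a point): white computer mouse, 110 x 58 x 22; centre; bystander
Mind the look-alikes: they are no part of the job. Leave any blue or turquoise look-alike of the part that bears board_narrow_mid alone.

How it is judged:
By the outcome, as a careful person would: the job done as asked, in the order asked, and still so for the second after the job is handed in, with the robot touching nothing.
Of board_wide, board_mid, board_narrow only 2 to 3 are there at a start; the rules pass over those that are not, and their reading is None.
At some moment in a run one of spacer may be knocked a few centimetres aside while the robot is not near it.
It also fails if it takes over 210 s, if anything falls off the work surface, if the arm or the gripper's body presses on something with over 40 N, if the wrist force passes 120 N, or if a joint passes its speed limit or range.

## Working session

There is one attempt and no reset: what is moved stays moved. The work goes in short steps, Python scripts to look and compute and a tool call to move; the robot and the scene stay as the last step left them, time stands still between calls to the robot, and variables do not carry over. Pictures are saved under pics/ and viewed, at most 14 in all, crops included, and the job is handed in when it is done.

Besides the shell and the picture viewer there is one more tool, called after ">>>" by a JSON object that holds its "op" and its "data". drive_tool: Moves the arm, as the interface text tells. Its arguments: {"type":"object","properties":{"commands":{"type":"array","items":{"type":"array","items":{"type":"number"}}},"force":{"type":"number"}},"required":["commands"]}

```bash
ls; mkdir -p pics; python3 - <<'E'
from rig import r
import cv2
for n in ("side","top"):
    im=r.camera(n); cv2.imwrite(f"pics/{n}0.png",cv2.resize(im[:,:,::-1],(800,600),interpolation=cv2.INTER_CUBIC))
    cv2.imwrite(f"{n}0.png",im[:,:,::-1])
    print(n,r.camera_info(n))
print(r.get_state())
E
```

```text
pics
side {'intrinsics': array([[494.54314793,   0.        , 256.64020069],
       [  0.        , 494.54314793, 195.42968279],
       [  0.        ,   0.        ,   1.        ]]), 'rvec': array([ 2.25802126, -0.15559913,  0.06566947]), 'tvec': array([-0.54510349,  0.12108986,  1.73856434])}
top {'intrinsics': array([[429.32473385,   0.        , 253.65544887],
       [  0.        , 429.32473385, 195.69352387],
       [  0.        ,   0.        ,   1.        ]]), 'rvec': array([ 2.13615434, -2.14626534,  0.17037559]), 'tvec': array([-0.02026158,  0.5604293 ,  1.32234948])}
{'t': 0.1, 'joint_positions': array([-1.19189072e+00,  2.64682846e-01,  1.60525005e+00, -2.66900272e-05,
        1.27368337e+00, -3.68988902e-02]), 'qd': array([-9.43956642e-05, -1.13751891e-03, -3.15091434e-03,  6.18110665e-04,
       -1.15969257e-04, -8.06205135e-04]), 'effort': array([ 5.03392221e-04, -5.16706502e+01, -3.68589342e+01, -9.32055627e-05,
        6.28494963e-03, -7.96155291e-06]), 'eef_pos': array([ 0.27239661, -0.61687477,  0.23007631]), 'orientation': array([ 9.78464750e-01,  2.06411506e-01, -1.84750727e-04, -9.94878922e-04]), 'contact_force': array([-0.2283898 ,  0.05508766,  0.04444725]), 'ft_torque': array([-0.0037219 ,  0.01837323,  0.00848573]), 'grip_force': 0.0, 'gripper_width': 1.0034110005370382}
```

View pics/side0.png

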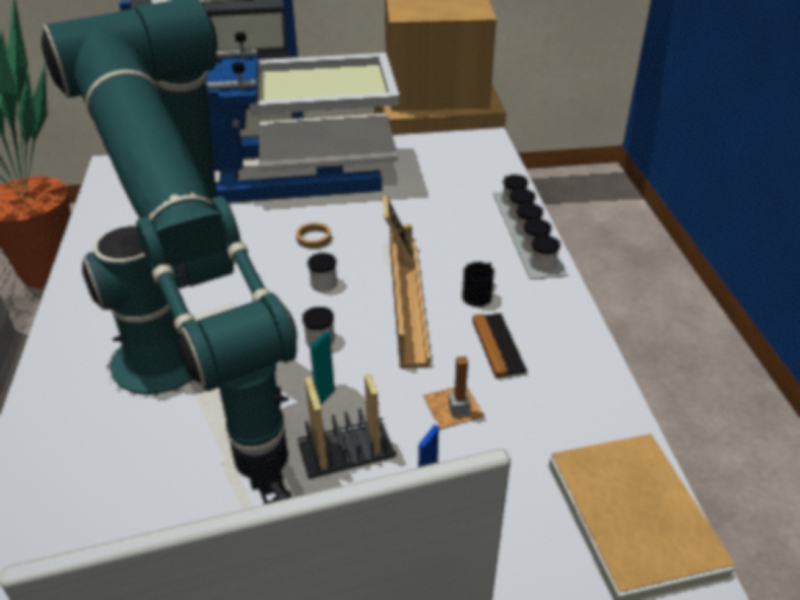

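View pics/top0.png

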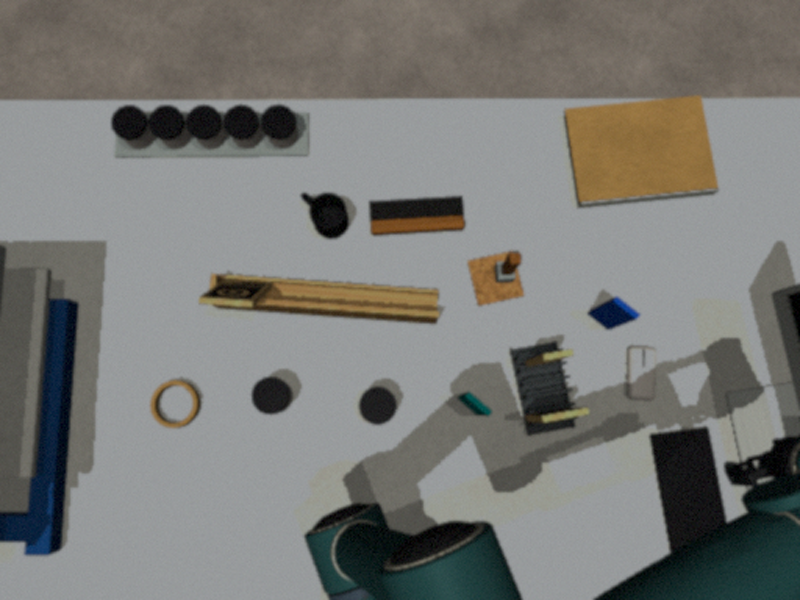

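The top view shows the ledge at (200-440, 270-325), with the end board at its left (+y) end. The block is on its mat at (505,265), and the rack at (545,390) holds two boards in its outer bays. The turquoise (475,403) and blue (613,312) boards are look-alikes. Next I'll measure from enlarged crops.

```bash
cat > h.py <<'E'
import numpy as np, cv2
from rig import r
from scipy.spatial.transform import Rotation as R
def cam(n):
    i=r.camera_info(n); M=cv2.Rodrigues(np.array(i["rvec"]))[0]; return np.array(i["intrinsics"]),M,np.array(i["tvec"]).ravel()
def proj(n,P):
    K,M,t=cam(n); p=(np.atleast_2d(P)@M.T+t)@K.T; return p[:,:2]/p[:,2:]
def ray(n,uv):
    K,M,t=cam(n); d=M.T@np.linalg.solve(K,[*uv,1]); return -M.T@t,d
def onz(n,uv,z):
    o,d=ray(n,uv); return o+d*(z-o[2])/d[2]
def crop(n,im,box,s,name):
    u,v,w,h=box; c=im[v:v+h,u:u+w,::-1]; c=cv2.resize(c,(w*s,h*s),interpolation=cv2.INTER_CUBIC); cv2.imwrite(f"pics/{name}.png",c)
E
python3 - <<'E'
from h import *
for n in("side","top"):print(n,ray(n,(256,192))[0])
a=cv2.imread("top0.png")[:,:,::-1]; b=cv2.imread("side0.png")[:,:,::-1]
# crop top: rack+mat (290..420,150..290) scale5 ; side rack
c1=cv2.resize(a[155:285,290:390,::-1],(400,520),interpolation=cv2.INTER_CUBIC)
c2=cv2.resize(b[220:310,180:315,::-1],(780,520),interpolation=cv2.INTER_CUBIC)[:, :400]
c2=cv2.resize(b[215:305,185:265,::-1],(400,450),interpolation=cv2.INTER_CUBIC); c2=np.vstack([c2,np.zeros((70,400,3),np.uint8)])
cv2.imwrite("pics/c1.png",np.hstack([c1,c2]))
c=cv2.resize(a[165:215,120:290,::-1],(800,235),interpolation=cv2.INTER_CUBIC)
d=cv2.resize(b[115:245,235:315,::-1],(220,357),interpolation=cv2.INTER_CUBIC)
d=cv2.resize(b[120:275,235:315,::-1],(180,349),interpolation=cv2.INTER_CUBIC)
e=cv2.resize(b[220:275,265:315,::-1],(317,349),interpolation=cv2.INTER_CUBIC)
cv2.imwrite("pics/c2.png",np.vstack([c,np.hstack([d,e,np.zeros((349,303,3),np.uint8)])]))
E
```

```text
side [ 0.37673921 -1.32445901  1.19928413]
top [ 0.34767631 -0.01896596  1.39350678]
```

View pics/c1.png

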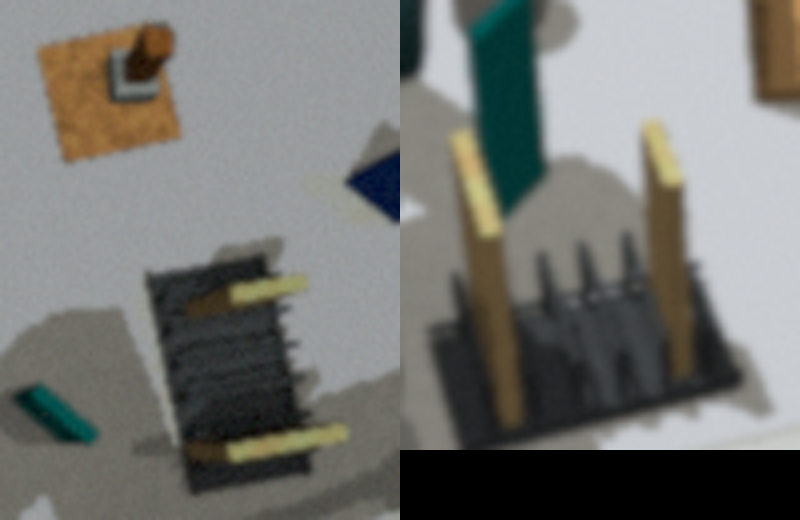

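View pics/c2.png

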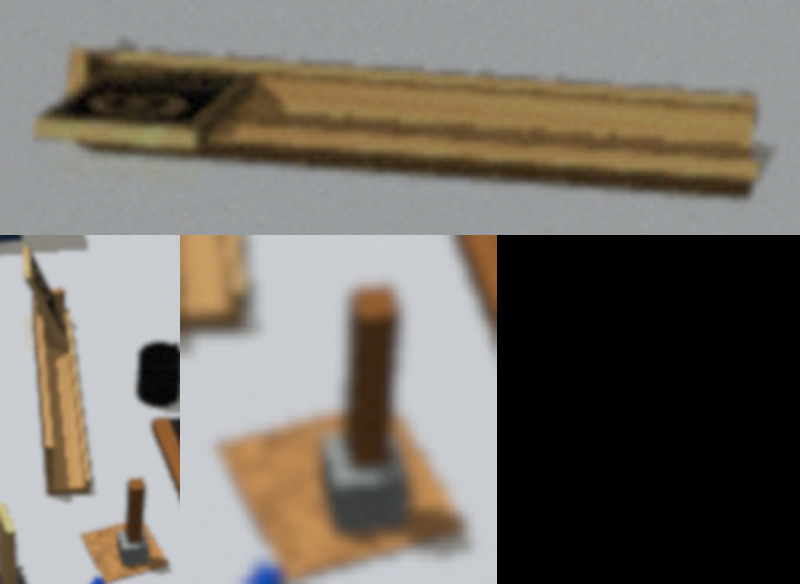

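Both crops are clear. The end board is print outwards. Its cheek is at left, and the ledge's open right end is at about (755,97-195) in crop c2. The rack boards are at A (230-306,285) in the far bay and B (230-348,440) in the near bay, and B is wider. The print side isn't visible yet. I'll fit poses now.

```bash
cat > fit.py <<'E'
from h import *
from scipy.optimize import least_squares
T=lambda u,v:("top",290+u/4,155+v/4)
S=lambda u,v:("side",185+(u-400)/5,215+v/5)
LT=lambda u,v:("top",120+u/4.706,165+v/4.706)
LS=lambda u,v:("side",235+u/2.25,120+(v-235)/2.25)
SE=lambda u,v:("side",265+(u-180)/6.34,220+(v-235)/6.345)
def fit(obs,x0,name,z0=0):
    def P(q,p): c,s=np.cos(q[2]),np.sin(q[2]); return [q[0]+c*p[0]-s*p[1],q[1]+s*p[0]+c*p[1],z0+p[2]]
    def f(q): return np.concatenate([(proj(o[0],P(q,np.array(p)/1e3))[0]-o[1:]) for p,o in obs])
    s=least_squares(f,x0,loss="soft_l1"); print(name,s.x.round(4),"deg",np.degrees(s.x[2]).round(1)); print(f(s.x).reshape(-1,2).round(1).tolist()); return s.x
E
python3 - <<'E'
from fit import *
# boards tops
for n,ps in dict(A=[(230,284),(306,276),(230,306),(306,291)],B=[(228,443),(348,426),(230,461),(350,440)]).items():
    q=np.array([onz(*(lambda t:(t[0],t[1:]))(T(*p)),.178) for p in ps]); print(n,q.mean(0).round(4),"w",np.linalg.norm(q[0]-q[1]).round(4),np.linalg.norm(q[2]-q[3]).round(4))
for n,ps in dict(A=[(642,124),(660,121),(683,184),(664,187)],B=[(453,134),(470,130),(500,232),(480,236)]).items():
    q=np.array([onz(*(lambda t:(t[0],t[1:]))(S(*p)),.178) for p in ps]); print("side",n,q.mean(0).round(4),"w",np.linalg.norm(q[0]-q[3]).round(4),np.linalg.norm(q[1]-q[2]).round(4))
fit([((89,48,8),T(148,273)),((89,-48,8),T(265,257)),((-89,48,8),T(192,493)),((-89,-48,8),T(310,470)),
 ((-89,-48,8),S(467,448)),((89,-48,8),S(740,380)),((-89,48,8),S(430,325))],[.45,-.35,0],"rack")
fit([((50,50,4),T(38,48)),((50,-50,4),T(157,22)),((-50,-50,4),T(181,136)),((-50,50,4),T(65,162)),((-50,50,4),SE(220,445)),((-50,-50,4),SE(285,578)),((50,-50,4),SE(462,522))],[.65,-.2,0],"mat")
fit([((-11,-11,147),SE(353,314)),((11,-11,147),SE(395,314)),((-19,-18,38),SE(330,488)),((19,-18,38),SE(406,475)),((-19,-18,0),SE(335,528)),((19,-18,0),SE(405,526)),
 ((-19,18,38),T(110,100)),((-19,-18,38),T(157,98)),((19,18,38),T(110,58))],[.65,-.2,0],"block",.004)
fit([((-36,-230,-16),LT(750,195)),((-36,-230,88),LT(753,180)),((-24,-230,88),LT(757,157)),((32,-230,15),LT(757,97)),((24,230,60),LT(73,48)),((32,0,15),LT(410,75)),
 ((-36,-230,-16),LS(47,495)),((32,-230,-16),LS(93,494)),((-36,-230,88),LS(41,449)),((-24,-230,88),LS(53,448))],[.6,.1,0],"ledge",.016)
E
```

```text
A [ 0.4471 -0.315   0.178 ] w 0.0544 0.0553
B [ 0.3399 -0.3252  0.178 ] w 0.0853 0.0857
side A [ 0.4518 -0.3194  0.178 ] w 0.0527 0.0529
side B [ 0.344  -0.3269  0.178 ] w 0.0833 0.0839
rack [ 0.3965 -0.3206  0.1623] deg 9.3
[[-0.3, -0.6], [-0.5, -1.5], [-0.5, -0.4], [-0.4, 0.2], [-2.2, 0.9], [0.4, 0.5], [-1.1, 1.7]]
mat [ 0.6264 -0.234   0.2124] deg 12.2
[[-0.3, -0.8], [-0.7, -0.6], [0.6, -0.1], [0.1, -0.1], [-1.7, -0.3], [-0.7, 0.2], [0.1, 0.9]]
block [ 0.6339 -0.2485  0.0801] deg 4.6
[[-0.4, 0.1], [-0.1, -1.0], [-0.0, -0.6], [-0.5, -0.5], [-1.2, 1.2], [-0.9, -0.4], [1.3, -0.9], [0.7, -1.3], [-0.0, -1.9]]
ledge [ 0.5814  0.1211 -0.0689] deg -3.9
[[-0.4, 0.5], [1.1, -0.8], [0.4, 0.2], [-0.1, -0.8], [-0.8, 0.2], [2.5, -0.6], [-1.0, 0.4], [-1.9, -0.1], [1.4, -1.6], [-0.3, -1.3]]
```

```bash
cat >> h.py <<'E'
def tool(yaw,tilt=0,flip=1):
    """yaw deg of tool y (flip=1) / -y; tilt: lean of tool top toward -(yaw dir)"""
    a,t=np.radians([yaw,tilt]); ux=np.array([np.cos(a),np.sin(a),0]); k=np.array([0,0,1.])
    z=ux*np.sin(t)-k*np.cos(t); y=flip*(ux*np.cos(t)+k*np.sin(t)); return np.c_[np.cross(y,z),y,z]
def pose():
    s=r.get_state(); return np.array(s["eef_pos"]),R.from_quat(s["orientation"]).as_matrix(),s
def go(wps,p=None,M=None):
    """wps: (pos,Rot); prints turn (tool rotvec deg) and shift cm in tool axes of start & end orientation"""
    if p is None: p,M,_=pose()
    for q,N in wps:
        N=M if N is None else N; q=p if q is None else np.array(q)
        w=np.degrees(R.from_matrix(M.T@N).as_rotvec()); print("turn",w.round(2),"then shift",(N.T@(q-p)*100).round(2)); p,M=q,N
E
python3 - <<'E'
from h import *
b=cv2.imread("side0.png")[:,:,::-1].astype(int)
for v in (256,262,268,274): print("A",v,[tuple(x) for x in b[v,231:245]])
for v in (270,280,290): print("B",v,[tuple(x) for x in b[v,196:212]])
go([(None,tool(4.6)),([.634,-.2485,.23],None),([.634,-.2485,.11],None)])
E
```

```text
A 256 [(np.int64(136), np.int64(135), np.int64(128)), (np.int64(135), np.int64(132), np.int64(126)), (np.int64(128), np.int64(124), np.int64(114)), (np.int64(111), np.int64(101), np.int64(86)), (np.int64(97), np.int64(82), np.int64(60)), (np.int64(93), np.int64(77), np.int64(51)), (np.int64(93), np.int64(77), np.int64(50)), (np.int64(92), np.int64(77), np.int64(51)), (np.int64(89), np.int64(74), np.int64(51)), (np.int64(95), np.int64(82), np.int64(62)), (np.int64(123), np.int64(117), np.int64(111)), (np.int64(168), np.int64(167), np.int64(168)), (np.int64(193), np.int64(196), np.int64(200)), (np.int64(200), np.int64(203), np.int64(209))]
A 262 [(np.int64(102), np.int64(102), np.int64(98)), (np.int64(123), np.int64(121), np.int64(115)), (np.int64(126), np.int64(122), np.int64(113)), (np.int64(110), np.int64(101), np.int64(87)), (np.int64(96), np.int64(82), np.int64(62)), (np.int64(93), np.int64(77), np.int64(53)), (np.int64(92), np.int64(76), np.int64(51)), (np.int64(89), np.int64(74), np.int64(49)), (np.int64(88), np.int64(73), np.int64(50)), (np.int64(93), np.int64(79), np.int64(58)
[... 3052 characters left out ...]
nt64(37)), (np.int64(30), np.int64(34), np.int64(34)), (np.int64(33), np.int64(33), np.int64(35)), (np.int64(42), np.int64(39), np.int64(35)), (np.int64(59), np.int64(51), np.int64(40)), (np.int64(75), np.int64(62), np.int64(43)), (np.int64(88), np.int64(72), np.int64(49)), (np.int64(90), np.int64(75), np.int64(51)), (np.int64(84), np.int64(69), np.int64(48)), (np.int64(67), np.int64(58), np.int64(42)), (np.int64(44), np.int64(40), np.int64(34)), (np.int64(28), np.int64(29), np.int64(28)), (np.int64(27), np.int64(30), np.int64(29))]
turn [-1.000e-01 -7.000e-02 -7.078e+01] then shift [0. 0. 0.]
turn [0. 0. 0.] then shift [3.382e+01 3.900e+01 1.000e-02]
turn [0. 0. 0.] then shift [ 0.  0. 12.]
```

>>> {"op": "drive_tool", "data": {"commands": [[0,0,0,0,0,-7.1,0],[0,0,0,0,0,-7.1,0],[0,0,0,0,0,-7.1,0],[0,0,0,0,0,-7.1,0],[0,0,0,0,0,-7.1,0],[0,0,0,0,0,-7.1,0],[0,0,0,0,0,-7.1,0],[0,0,0,0,0,-7.1,0],[0,0,0,0,0,-7.1,0],[0,0,0,0,0,-7.0,0]], "force": 30}}

```text
t: 1.1
eef_pos: [0.2725, -0.617, 0.2305]
orientation: [0.676, 0.737, 0.0, -0.001]
contact_force: [0.4, 1.0, 0.1]
gripper_width: 0.998
grip_force: 0.0
```

>>> {"op": "drive_tool", "data": {"commands": [[2.82,3.25,0,0,0,0,0],[2.82,3.25,0,0,0,0,0],[2.82,3.25,0,0,0,0,0],[2.82,3.25,0,0,0,0,0],[2.82,3.25,0,0,0,0,0],[2.82,3.25,0,0,0,0,0],[2.82,3.25,0,0,0,0,0],[2.82,3.25,0,0,0,0,0],[2.82,3.25,0,0,0,0,0],[2.82,3.25,0,0,0,0,0],[2.82,3.25,0,0,0,0,0],[2.82,3.25,0,0,0,0,0]]}}

```text
t: 2.3
eef_pos: [0.6342, -0.2465, 0.2306]
orientation: [0.677, 0.736, -0.0, -0.0]
contact_force: [-0.4, -0.1, 0.3]
gripper_width: 1.0
grip_force: 0.0
```

>>> {"op": "drive_tool", "data": {"commands": [[0,0,0,0,0,0,0],[0,0,0,0,0,0,0]]}}

```text
t: 2.5
eef_pos: [0.6336, -0.247, 0.2303]
orientation: [0.676, 0.736, -0.001, -0.001]
contact_force: [-0.2, 0.6, 0.3]
gripper_width: 1.002
grip_force: 0.0
```

```bash
cat >> h.py <<'E'
def wire(im,n,T,boxes,col=(255,0,255),off=(0,0),s=1):
    """draw boxes (lo,hi in mm) of frame T (4x4) on scaled crop"""
    for lo,hi in boxes:
        c=np.array([[x,y,z] for x in(lo[0],hi[0]) for y in(lo[1],hi[1]) for z in(lo[2],hi[2])])/1e3
        p=(proj(n,c@T[:3,:3].T+T[:3,3])-off+.5)*s
        for i in range(8):
            for j in(1,2,4):
                if i&j==0: cv2.line(im,tuple(p[i].round().astype(int).tolist()),tuple(p[i|j].round().astype(int).tolist()),col,1)
def fr(x,y,z,yaw):
    T=np.eye(4); T[:3,:3]=R.from_euler("z",yaw,degrees=True).as_matrix(); T[:3,3]=x,y,z; return T
LEDGE=[((-36,-230,-16),(-24,230,88)),((24,-230,-16),(32,230,15)),((-24,218,0),(24,230,60))]
BLOCK=[((-19,-18,0),(19,18,38)),((-11,-11,38),(11,11,147))]
def look(name,parts):
    """parts: (cam,(u,v,w,h),scale,[(T,boxes)])"""
    ims={}; out=[]
    for n,(u,v,w,h),s,ws in parts:
        if n not in ims: ims[n]=r.camera(n)
        c=cv2.resize(ims[n][v:v+h,u:u+w,::-1],(w*s,h*s),interpolation=cv2.INTER_CUBIC)
        for T,b in ws: wire(c,n,T,b,off=(u,v),s=s)
        out.append(c)
    H=max(c.shape[0] for c in out); out=[np.vstack([c,np.zeros((H-c.shape[0],c.shape[1],3),np.uint8)]) for c in out]
    im=np.hstack(out); print(im.shape); cv2.imwrite(f"pics/{name}.png",im)
E
python3 - <<'E'
from h import *
s=pose(); print(s[0],s[2]["joint_positions"],s[2]["contact_force"],s[2]["t"])
L=(fr(.5814,.1211,.016,-3.9),LEDGE)
look("m1",[("top",(285,145,60,70),5,[(fr(.634,-.2485,.004,4.6),BLOCK)]),("side",(240,115,45,125),4,[L])])
im=cv2.imread("pics/m1.png"); t=r.camera("top"); c=cv2.resize(t[165:215,120:290,::-1],(680,200),interpolation=cv2.INTER_CUBIC)
wire(c,"top",*L,off=(120,165),s=4)
cv2.imwrite("pics/m1.png",np.vstack([np.hstack([im,np.zeros((im.shape[0],200,3),np.uint8)])[:390],np.pad(c[:,:680],((0,0),(0,0),(0,0)))[:, :680]]) if im.shape[1]+200==680 else im)
E
```

```text
[ 0.63356974 -0.24702412  0.23033171] [-4.08139893e-01  2.74925960e-01  1.59195005e+00 -5.05468547e-04
  1.27637640e+00 -4.92833017e-01] [-0.23573401  0.59967095  0.26405059] 2.5
(500, 480, 3)
```

View pics/m1.png

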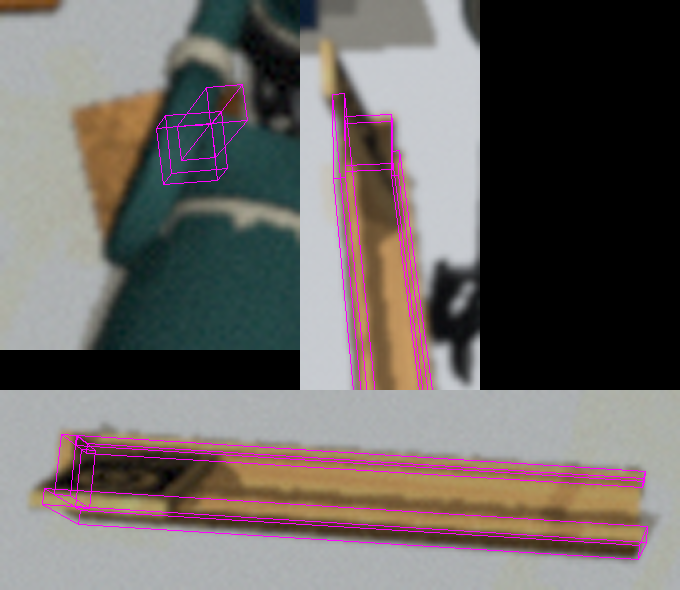

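The block wire matches the image to within a pixel or so, and the tool is above the stem. The ledge wire follows the ledge to about 1 px, with the cheek end at (60-80,440-520). I'll grasp the block now.

>>> {"op": "drive_tool", "data": {"commands": [[0.1,0,3,0,0,0,0],[0,0,3,0,0,0,0],[0,0,3,0,0,0,0],[0,0,2,0,0,0,0],[0,0,1,0,0,0,0],[0,0,0,0,0,0,0]], "force": 30}}

```text
t: 3.25
eef_pos: [0.6315, -0.2477, 0.1094]
orientation: [0.678, 0.735, -0.001, -0.002]
contact_force: [0.4, 0.0, -0.3]
gripper_width: 1.001
grip_force: 0.0
```

>>> {"op": "drive_tool", "data": {"commands": [[0,0,0,0,0,0,255],[0,0,0,0,0,0,255],[0,0,0,0,0,0,255],[0,0,0,0,0,0,255],[0,0,0,0,0,0,255],[0,0,0,0,0,0,255],[0,0,0,0,0,0,255],[0,0,0,0,0,0,255]]}}

```text
t: 4.05
eef_pos: [0.6343, -0.2472, 0.1123]
orientation: [0.677, 0.736, 0.0, 0.001]
contact_force: [1.1, 1.2, 6.3]
gripper_width: 0.255
grip_force: 31.1
```

>>> {"op": "drive_tool", "data": {"commands": [[0,0,-1,0,0,0,255],[0,0,-2,0,0,0,255],[0,0,-3,0,0,0,255],[0,0,-3,0,0,0,255],[0,0,0,0,0,0,255]]}}

```text
t: 4.55
eef_pos: [0.6355, -0.2483, 0.2059]
orientation: [0.677, 0.736, 0.001, 0.003]
contact_force: [1.2, 0.1, -2.2]
gripper_width: 0.255
grip_force: 29.6
```

```bash
cat >> h.py <<'E'
LP=[.5814,.1211,.016,-3.9]
def led(x,y,z): return (fr(*LP)@[x/1e3,y/1e3,z/1e3,1])[:3]
E
python3 - <<'E'
from h import *
p=led(0,88,0); print(p)
t0=pose()[0]
go([([t0[0],t0[1],.26],None),(None,tool(-3.9)),([p[0],p[1],.26],None)])
E
```

```text
[0.58738535 0.20889622 0.016     ]
turn [0. 0. 0.] then shift [-0.02  0.03 -5.41]
turn [0.37 0.19 8.62] then shift [0. 0. 0.]
turn [0. 0. 0.] then shift [45.29 -7.91  0.  ]
```

>>> {"op": "drive_tool", "data": {"commands": [[0,0,-2.7,0,0,4.3,255],[0,0,-2.7,0.3,0.2,4.3,255],[4.1,-0.72,0,0,0,0,255],[4.1,-0.72,0,0,0,0,255],[4.1,-0.72,0,0,0,0,255],[4.1,-0.72,0,0,0,0,255],[4.1,-0.72,0,0,0,0,255],[4.1,-0.72,0,0,0,0,255],[4.1,-0.72,0,0,0,0,255],[4.1,-0.72,0,0,0,0,255],[4.1,-0.72,0,0,0,0,255],[4.1,-0.72,0,0,0,0,255]]}}

```text
t: 5.75
eef_pos: [0.5873, 0.1679, 0.2539]
orientation: [0.731, 0.683, -0.003, -0.004]
contact_force: [0.5, -0.4, -2.9]
gripper_width: 0.254
grip_force: 30.4
```

>>> {"op": "drive_tool", "data": {"commands": [[4.3,-0.7,0,0,0,0,255],[0,0,4,0,0,0,255],[0,0,3.5,0,0,0,255],[0,0,0,0,0,0,255],[0,0,0,0,0,0,255]]}}

```text
t: 6.25
eef_pos: [0.5849, 0.2098, 0.1781]
orientation: [0.73, 0.683, -0.002, -0.003]
contact_force: [3.8, -0.3, -6.5]
gripper_width: 0.252
grip_force: 30.8
```

```bash
python3 - <<'E'
from h import *
s=pose(); print(s[0],s[1].round(3).tolist(),s[2]["contact_force"])
p=s[0]; b=(fr(p[0],p[1],p[2]-.1075,-3.9),BLOCK); L=(fr(*LP),LEDGE)
look("m2",[("top",(115,155,105,60),5,[L,b]),("side",(235,115,50,100),5,[L,b])])
E
```

```text
[0.58491093 0.20982076 0.1781495 ] [[0.067, 0.998, -0.006], [0.998, -0.067, 0.002], [0.001, -0.006, -1.0]] [ 3.78024679 -0.28652123 -6.48199797]
(500, 775, 3)
```

View pics/m2.png

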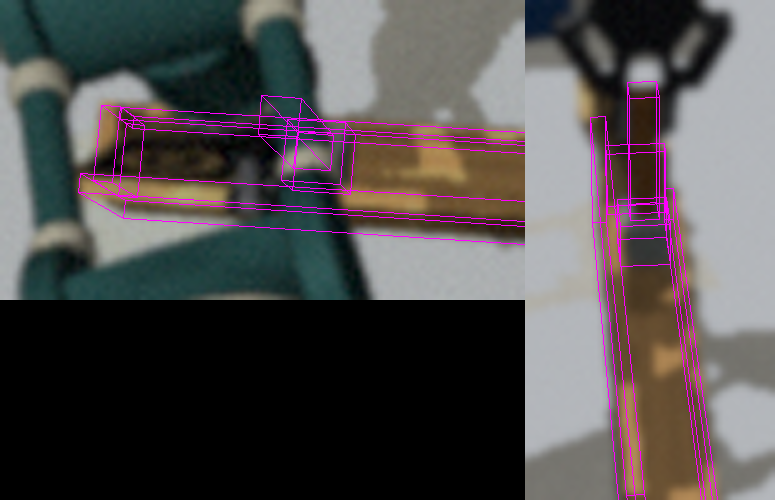

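The block wire matches the side view. The ledge lies about 3 mm further +x than my fit, so I'll shift that way, settle and then feel.

>>> {"op": "drive_tool", "data": {"commands": [[0,0.3,0,0,0,0,255],[0,0,0,0,0,0,255],[0,0,0,0,0,0,255],[0,0,0,0,0,0,255]]}}

```text
t: 6.75
eef_pos: [0.5872, 0.2101, 0.1819]
orientation: [0.731, 0.683, -0.001, -0.003]
contact_force: [-0.2, -0.8, -3.6]
gripper_width: 0.256
grip_force: 30.7
```

>>> {"op": "drive_tool", "data": {"commands": [[0,0,1.5,0,0,0,255],[0,0,1.5,0,0,0,255],[0,0,0,0,0,0,255],[0,0,0,0,0,0,255],[0,0,0,0,0,0,255]]}}

```text
t: 7.25
eef_pos: [0.5875, 0.2104, 0.1521]
orientation: [0.731, 0.683, -0.001, -0.003]
contact_force: [-0.4, -0.4, -3.5]
gripper_width: 0.256
grip_force: 30.8
```

>>> {"op": "drive_tool", "data": {"commands": [[0,0,1.2,0,0,0,255],[0,0,1.0,0,0,0,255],[0,0,0,0,0,0,255],[0,0,0,0,0,0,255],[0,0,0,0,0,0,255]]}}

```text
t: 7.75
eef_pos: [0.5877, 0.2105, 0.1303]
orientation: [0.731, 0.683, -0.001, -0.003]
contact_force: [-0.2, -0.4, -3.0]
gripper_width: 0.257
grip_force: 30.8
```

>>> {"op": "drive_tool", "data": {"commands": [[0,0.2,0,0,0,0,255],[0,0.2,0,0,0,0,255],[0,0,0,0,0,0,255],[0,0,0,0,0,0,255]]}}

```text
t: 8.15
eef_pos: [0.5917, 0.2102, 0.1304]
orientation: [0.731, 0.683, -0.001, -0.003]
contact_force: [-0.2, -0.2, -2.7]
gripper_width: 0.255
grip_force: 30.7
```

>>> {"op": "drive_tool", "data": {"commands": [[0,0.1,0,0,0,0,255],[0,0.1,0,0,0,0,255],[0,0,0,0,0,0,255],[0,0,0,0,0,0,255]]}}

```text
t: 8.55
eef_pos: [0.5935, 0.21, 0.1301]
orientation: [0.731, 0.683, -0.001, -0.003]
contact_force: [1.6, 0.3, -3.4]
gripper_width: 0.252
grip_force: 30.7
```

>>> {"op": "drive_tool", "data": {"commands": [[0,0.1,0,0,0,0,255],[0,0.1,0,0,0,0,255],[0,0,0,0,0,0,255],[0,0,0,0,0,0,255]]}}

```text
t: 8.95
eef_pos: [0.5952, 0.2099, 0.13]
orientation: [0.731, 0.683, -0.001, -0.003]
contact_force: [-1.2, -0.7, -2.7]
gripper_width: 0.254
grip_force: 30.7
```

>>> {"op": "drive_tool", "data": {"commands": [[0,0.1,0,0,0,0,255],[0,0,0,0,0,0,255],[0,0,0,0,0,0,255]]}}

```text
t: 9.25
eef_pos: [0.5957, 0.2098, 0.1299]
orientation: [0.731, 0.683, -0.001, -0.004]
contact_force: [-3.2, -0.2, -1.4]
gripper_width: 0.254
grip_force: 31.1
```

>>> {"op": "drive_tool", "data": {"commands": [[0,0.1,0,0,0,0,255],[0,0,0,0,0,0,255],[0,0,0,0,0,0,255]]}}

```text
t: 9.55
eef_pos: [0.5963, 0.2098, 0.1298]
orientation: [0.731, 0.683, -0.002, -0.004]
contact_force: [-4.9, 1.5, -0.9]
gripper_width: 0.254
grip_force: 31.3
```

>>> {"op": "drive_tool", "data": {"commands": [[0,0.1,0,0,0,0,255],[0,0,0,0,0,0,255],[0,0,0,0,0,0,255]]}}

```text
t: 9.85
eef_pos: [0.5967, 0.2097, 0.1297]
orientation: [0.731, 0.683, -0.002, -0.004]
contact_force: [-7.1, 0.8, -0.6]
gripper_width: 0.257
grip_force: 31.5
```

>>> {"op": "drive_tool", "data": {"commands": [[0,-0.4,0,0,0,0,255],[0,-0.35,0,0,0,0,255],[0.4,0,0,0,0,0,255],[0.3,0,0,0,0,0,255],[0,0,0,0,0,0,255],[0,0,0,0,0,0,255]]}}

```text
t: 10.45
eef_pos: [0.5918, 0.2174, 0.1303]
orientation: [0.73, 0.683, -0.0, -0.003]
contact_force: [0.4, -0.1, -3.2]
gripper_width: 0.256
grip_force: 30.8
```

>>> {"op": "drive_tool", "data": {"commands": [[0.1,0,0,0,0,0,255],[0.1,0,0,0,0,0,255],[0,0,0,0,0,0,255],[0,0,0,0,0,0,255]]}}

```text
t: 10.85
eef_pos: [0.5916, 0.2192, 0.1301]
orientation: [0.731, 0.683, -0.001, -0.003]
contact_force: [0.8, 0.5, -4.0]
gripper_width: 0.253
grip_force: 30.8
```

>>> {"op": "drive_tool", "data": {"commands": [[0.1,0,0,0,0,0,255],[0,0,0,0,0,0,255],[0,0,0,0,0,0,255]]}}

```text
t: 11.15
eef_pos: [0.5917, 0.2202, 0.1302]
orientation: [0.731, 0.683, -0.001, -0.003]
contact_force: [0.1, -0.2, -3.6]
gripper_width: 0.25
grip_force: 30.8
```

>>> {"op": "drive_tool", "data": {"commands": [[0.1,0,0,0,0,0,255],[0,0,0,0,0,0,255],[0,0,0,0,0,0,255]]}}

```text
t: 11.45
eef_pos: [0.5918, 0.221, 0.1302]
orientation: [0.731, 0.683, -0.001, -0.003]
contact_force: [0.2, -0.1, -3.8]
gripper_width: 0.255
grip_force: 30.8
```

>>> {"op": "drive_tool", "data": {"commands": [[0.1,-0.15,0,0,0,0,255],[0,0,0,0,0,0,255],[0,0,0,0,0,0,255]]}}

```text
t: 11.75
eef_pos: [0.5905, 0.2219, 0.1302]
orientation: [0.731, 0.683, -0.001, -0.003]
contact_force: [1.3, -3.4, -4.3]
gripper_width: 0.252
grip_force: 30.8
```

>>> {"op": "drive_tool", "data": {"commands": [[0.1,0,0,0,0,0,255],[0,0,0,0,0,0,255],[0,0,0,0,0,0,255]]}}

```text
t: 12.05
eef_pos: [0.5906, 0.2231, 0.1304]
orientation: [0.731, 0.683, -0.001, -0.003]
contact_force: [0.5, -3.8, -2.8]
gripper_width: 0.25
grip_force: 31.0
```

>>> {"op": "drive_tool", "data": {"commands": [[0.1,0,0,0,0,0,255],[0,0,0,0,0,0,255],[0,0,0,0,0,0,255]]}}

```text
t: 12.35
eef_pos: [0.5906, 0.2242, 0.1305]
orientation: [0.731, 0.683, -0.001, -0.003]
contact_force: [1.5, -4.0, -1.5]
gripper_width: 0.253
grip_force: 31.1
```

>>> {"op": "drive_tool", "data": {"commands": [[0.1,0,0,0,0,0,255],[0,0,0,0,0,0,255],[0,0,0,0,0,0,255]]}}

```text
t: 12.65
eef_pos: [0.5906, 0.2252, 0.1304]
orientation: [0.731, 0.683, -0.001, -0.003]
contact_force: [0.5, -4.7, -1.2]
gripper_width: 0.255
grip_force: 31.2
```

>>> {"op": "drive_tool", "data": {"commands": [[-0.35,0,0,0,0,0,255],[0,0,0,0,0,0,255],[0,0,0.3,0,0,0,255],[0,0,0,0,0,0,255],[0,0,0,0,0,0,255]]}}

```text
t: 13.15
eef_pos: [0.5899, 0.222, 0.1267]
orientation: [0.731, 0.683, -0.001, -0.003]
contact_force: [0.6, -0.3, -3.0]
gripper_width: 0.257
grip_force: 30.9
```

>>> {"op": "drive_tool", "data": {"commands": [[0,0,0.15,0,0,0,255],[0,0,0,0,0,0,255],[0,0,0,0,0,0,255]]}}

```text
t: 13.45
eef_pos: [0.5902, 0.2218, 0.1256]
orientation: [0.731, 0.683, -0.001, -0.003]
contact_force: [-0.0, 0.8, -4.0]
gripper_width: 0.252
grip_force: 30.8
```

>>> {"op": "drive_tool", "data": {"commands": [[0,0,0.15,0,0,0,255],[0,0,0,0,0,0,255],[0,0,0,0,0,0,255]]}}

```text
t: 13.75
eef_pos: [0.5906, 0.2219, 0.1248]
orientation: [0.731, 0.683, -0.0, -0.003]
contact_force: [-0.7, -0.7, -0.0]
gripper_width: 0.248
grip_force: 31.3
```

>>> {"op": "drive_tool", "data": {"commands": [[0,0,0.15,0,0,0,255],[0,0,0,0,0,0,255],[0,0,0,0,0,0,255]]}}

```text
t: 14.05
eef_pos: [0.5907, 0.2218, 0.1248]
orientation: [0.731, 0.683, -0.0, -0.003]
contact_force: [-3.2, -1.7, 6.8]
gripper_width: 0.253
grip_force: 32.4
```

```bash
sed -i 's/^LP=.*/LP=[.5839,.1211,.016,-3.9]/' h.py; python3 - <<'E'
from h import *
s=pose(); print(s[0],s[1].round(3).tolist(),s[2]["contact_force"])
p=s[0]; b=(fr(p[0],p[1],.016,-3.9),BLOCK); L=(fr(*LP),LEDGE)
look("m3",[("top",(115,155,105,60),5,[L,b]),("side",(240,115,40,80),6,[b])])
E
```

```text
[0.59073104 0.221848   0.12477805] [[0.068, 0.998, -0.004], [0.998, -0.068, 0.004], [0.004, -0.004, -1.0]] [-3.17702874 -1.69479852  6.77090183]
(480, 765, 3)
```

View pics/m3.png

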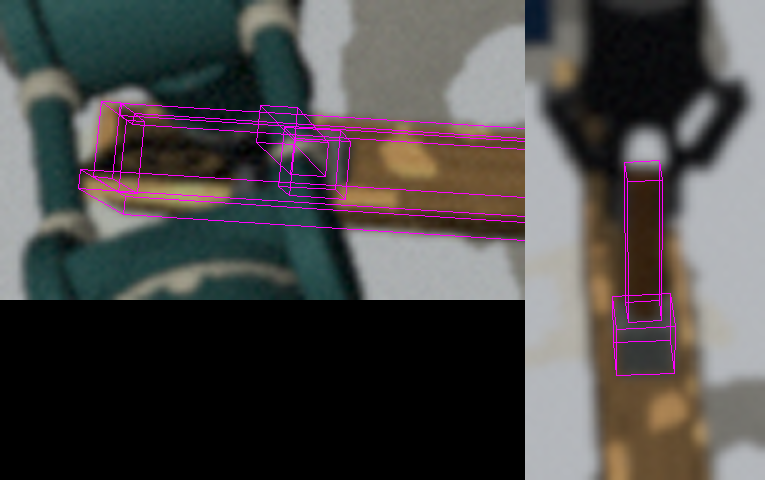

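The block stands flat on the floor against the end board, and the wire agrees in the side view at (615-672,300-375). I'll release it and go to board B.

>>> {"op": "drive_tool", "data": {"commands": [[0,0,-0.1,0,0,0,200],[0,0,0,0,0,0,120],[0,0,0,0,0,0,0],[0,0,0,0,0,0,0],[0,0,-2,0,0,0,0],[0,0,-4,0,0,0,0],[0,0,-4,0,0,0,0],[0,0,-4,0,0,0,0],[0,0,-1,0,0,0,0],[0,0,0,0,0,0,0]]}}

```text
t: 15.15
eef_pos: [0.5926, 0.2217, 0.2766]
orientation: [0.731, 0.683, 0.002, -0.002]
contact_force: [0.8, -0.1, -0.2]
gripper_width: 1.003
grip_force: 0.0
```

```bash
python3 - <<'E'
from h import *
s=pose(); print(s[0],s[2]["contact_force"])
go([(None,tool(9.3)),([.342,-.326,.275],None)])
for q in(85,):
  a=(fr(.342,-.326,.008,9.3))
E
```

```text
[0.59256593 0.22173151 0.27657075] [ 0.84988655 -0.10855222 -0.17716249]
turn [  0.02  -0.31 -13.18] then shift [0. 0. 0.]
turn [0. 0. 0.] then shift [-50.   -33.58   0.16]
```

>>> {"op": "drive_tool", "data": {"commands": [[0,0,0,0,0,-6.6,0],[0,0,0,0,-0.3,-6.6,0],[-3.33,-2.24,0,0,0,0,0],[-3.33,-2.24,0,0,0,0,0],[-3.33,-2.24,0,0,0,0,0],[-3.33,-2.24,0,0,0,0,0],[-3.33,-2.24,0,0,0,0,0],[-3.33,-2.24,0,0,0,0,0],[-3.33,-2.24,0,0,0,0,0],[-3.33,-2.24,0,0,0,0,0],[-3.33,-2.24,0,0,0,0,0],[-3.33,-2.24,0,0,0,0,0]]}}

```text
t: 16.35
eef_pos: [0.4218, -0.1444, 0.2722]
orientation: [0.647, 0.762, -0.003, -0.003]
contact_force: [-0.4, -0.4, -0.1]
gripper_width: 1.0
grip_force: 0.0
```

>>> {"op": "drive_tool", "data": {"commands": [[-3.33,-2.24,0,0,0,0,0],[-3.33,-2.24,0,0,0,0,0],[-3.33,-2.24,0,0,0,0,0],[-3.33,-2.24,0,0,0,0,0],[-3.33,-2.24,0,0,0,0,0],[0,0,0,0,0,0,0],[0,0,0,0,0,0,0]]}}

```text
t: 17.05
eef_pos: [0.3392, -0.3257, 0.2731]
orientation: [0.648, 0.761, -0.002, -0.003]
contact_force: [0.4, -0.2, -0.1]
gripper_width: 1.001
grip_force: 0.0
```

```bash
python3 - <<'E'
from h import *
s=pose(); print(s[0],s[1].round(3).tolist(),s[2]["contact_force"])
L=(fr(*LP),LEDGE); b=(fr(.5907,.2218,.016,-3.9),BLOCK)
B=(fr(.342,-.326,.008,9.3),[((-6,-42.5,0),(6,42.5,170))])
look("m4",[("side",(185,215,65,95),5,[B]),("top",(115,155,80,50),5,[b])])
E
```

```text
[ 0.33916757 -0.32567716  0.27312631] [[-0.159, 0.987, -0.007], [0.987, 0.159, 0.002], [0.003, -0.007, -1.0]] [ 0.42103    -0.19865962 -0.05507162]
(475, 725, 3)
```

View pics/m4.png

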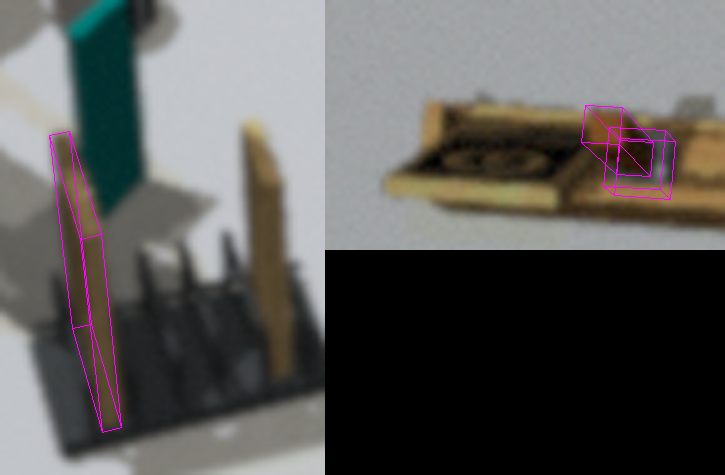

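Board B's wire fits, and its visible -x face (left strip) looks bare, so the print should face +x and no flip is needed. The block stands square on the ledge. I'll grasp B.

>>> {"op": "drive_tool", "data": {"commands": [[0,0.28,3,0,0,0,0],[0,0,3,0.2,0.1,0,0],[0,0,3,0.2,0,0,0],[0,0,3,0,0,0,0],[0,0,1,0,0,0,0],[0,0,0,0,0,0,0]], "force": 30}}

```text
t: 17.75
eef_pos: [0.3416, -0.3236, 0.1438]
orientation: [0.647, 0.763, -0.004, -0.006]
contact_force: [0.5, -0.5, 0.1]
gripper_width: 1.002
grip_force: 0.0
```

>>> {"op": "drive_tool", "data": {"commands": [[0,0,0,0,0,0,255],[0,0,0,0,0,0,255],[0,0,0,0,0,0,255],[0,0,0,0,0,0,255],[0,0,0,0,0,0,255],[0,0,0,0,0,0,255],[0,0,0,0,0,0,255],[0,0,0,0,0,0,255],[0,0,0,0,0,0,255]]}}

```text
t: 18.65
eef_pos: [0.3426, -0.3263, 0.1464]
orientation: [0.647, 0.762, -0.004, -0.003]
contact_force: [0.4, 0.5, 5.6]
gripper_width: 0.139
grip_force: 31.2
```

>>> {"op": "drive_tool", "data": {"commands": [[0,0,-2,0,0,0,255],[0,0,-3,0,0,0,255],[0,0,-3,0,0,0,255],[0,0,-3,0,0,0,255],[0,0,-3,0,0,0,255],[0,0,0,0,0,0,255],[0,0,0,0,0,0,255]]}}

```text
t: 19.35
eef_pos: [0.3436, -0.3255, 0.2851]
orientation: [0.647, 0.762, -0.004, -0.004]
contact_force: [0.2, -0.3, -1.9]
gripper_width: 0.141
grip_force: 30.3
```

```bash
sed -i 's/^LP=.*/LP=[.5839,.1220,.016,-3.9]/' h.py; python3 - <<'E'
from h import *
p=pose()[0]
h=led(-32,31.5,135+70)
go([([p[0],p[1],.34],None),(None,tool(-3.9,20)),(h,None),(led(-32,31.5,135),None)])
print(h, onz("top",(304,258),.1), onz("side",(320*.64,370*.64),.1))
E
```

```text
turn [0. 0. 0.] then shift [ 0.01 -0.07 -5.49]
turn [-20.6   -2.3   13.09] then shift [0. 0. 0.]
turn [0. 0. 0.] then shift [49.43 12.59 17.25]
turn [0. 0. 0.] then shift [-0.   -2.39  6.58]
[0.55411658 0.15560354 0.221     ] [ 0.36267796 -0.17198149  0.1       ] [ 0.35927617 -0.18893145  0.1       ]
```

>>> {"op": "drive_tool", "data": {"commands": [[0,0,-2.75,0,0,0,255],[0,0,-2.75,0,0,0,255],[0,0,0,-5.15,-0.58,3.27,255],[0,0,0,-5.15,-0.58,3.27,255],[0,0,0,-5.15,-0.58,3.27,255],[0,0,0,-5.15,-0.58,3.27,255]]}}

```text
t: 19.95
eef_pos: [0.3438, -0.3248, 0.3376]
orientation: [0.721, 0.671, 0.12, 0.126]
contact_force: [0.8, 0.2, -2.5]
gripper_width: 0.134
grip_force: 30.3
```

>>> {"op": "drive_tool", "data": {"commands": [[4.12,1.39,0.5,0,0,0,255],[4.12,1.39,0.5,0,0,0,255],[4.12,1.39,0.5,0,0,0,255],[4.12,1.39,0.5,0,0,0,255],[4.12,1.39,0.5,0,0,0,255],[4.12,1.39,0.5,0,0,0,255],[4.12,1.39,0.5,0,0,0,255],[4.12,1.39,0.5,0,0,0,255],[4.12,1.39,0.5,0,0,0,255],[4.12,1.39,0.5,0,0,0,255],[4.12,1.39,0.5,0,0,0,255],[4.12,1.39,0.5,0,0,0,255]]}}

```text
t: 21.15
eef_pos: [0.5537, 0.1573, 0.337]
orientation: [0.719, 0.673, 0.116, 0.126]
contact_force: [-0.1, 0.6, -1.5]
gripper_width: 0.134
grip_force: 30.4
```

>>> {"op": "drive_tool", "data": {"commands": [[0,-1.36,3.73,0,0,0,255],[0,-1.36,3.73,0,0,0,255],[0,-1.35,3.72,0,0,0,255],[0,0,0,0,0,0,255],[0,0,0,0,0,0,255],[0,0,0,0,0,0,255]]}}

```text
t: 21.75
eef_pos: [0.5562, 0.1558, 0.2242]
orientation: [0.719, 0.672, 0.12, 0.128]
contact_force: [0.8, -0.2, -0.4]
gripper_width: 0.135
grip_force: 30.4
```

```bash
python3 - <<'E'
from h import *
s=pose(); print(s[0],s[1].round(3).tolist(),s[2]["contact_force"])
T=np.eye(4);T[:3,:3]=np.c_[s[1][:,1],s[1][:,0],-s[1][:,2]];T[:3,3]=s[0]
B=(T,[((-6,-42.5,-138),(6,42.5,32))]); b=(fr(.5907,.2218,.016,-3.9),BLOCK); L=(fr(*LP),LEDGE)
look("m5",[("top",(115,145,90,80),5,[b]),("side",(240,105,50,100),5,[B])])
go([(None,tool(-3.9,20)),(led(-32,31.5,135),None)])
E
```

```text
[0.55617633 0.15582393 0.22419939] [[0.068, 0.936, 0.344], [0.998, -0.064, -0.023], [0.0, 0.345, -0.939]] [ 0.79715586 -0.20001779 -0.35973306]
(500, 700, 3)
turn [ 0.29 -0.06 -0.02] then shift [0. 0. 0.]
turn [0. 0. 0.] then shift [-0.05 -2.79  6.91]
```

View pics/m5.png

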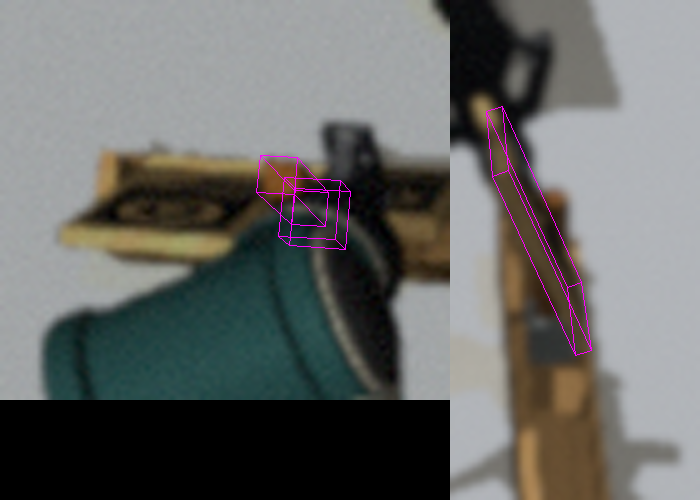

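The top view shows dark print on the outward face of the held board at (390-440,165-230). The side view confirms the held pose. I'll lower it behind the lip.

>>> {"op": "drive_tool", "data": {"commands": [[0,-0.9,2.3,0.3,0,0,255],[0,-0.9,2.3,0,0,0,255],[0,-0.7,1.5,0,0,0,255],[0,0,0,0,0,0,255],[0,0,0,0,0,0,255],[0,0,0,0,0,0,255]]}}

```text
t: 22.45
eef_pos: [0.5538, 0.1562, 0.159]
orientation: [0.72, 0.672, 0.119, 0.126]
contact_force: [-0.3, 0.9, -0.6]
gripper_width: 0.14
grip_force: 30.7
```

>>> {"op": "drive_tool", "data": {"commands": [[0,-0.2,0.5,0,0,0,255],[0,0,0,0,0,0,255],[0,0,0,0,0,0,255],[0,0,0,0,0,0,255]]}}

```text
t: 22.85
eef_pos: [0.5519, 0.1558, 0.151]
orientation: [0.72, 0.673, 0.117, 0.125]
contact_force: [-0.3, 0.1, -1.4]
gripper_width: 0.133
grip_force: 30.7
```

```bash
cat >> h.py <<'E'
def led_inv(p): return (np.linalg.inv(fr(*LP))@[*p,1])[:3]*1e3
def st():
    p,M,s=pose(); print("ledge mm",led_inv(p).round(1),"tilt",np.degrees(np.arcsin(M[:,2]@[np.cos(np.radians(LP[3])),np.sin(np.radians(LP[3])),0])).round(2),"yaw",np.degrees(np.arctan2(M[1,1],M[0,1])).round(2),"F",np.round(s["contact_force"],1),"w",round(s["gripper_width"],3),"t",s["t"]); return p,M,s
E
python3 - <<'E'
from h import *
st()
E
```

```text
ledge mm [-34.2  31.5 135. ] tilt 19.73 yaw -3.88 F [-0.3  0.1 -1.4] w 0.133 t 22.85
```

>>> {"op": "drive_tool", "data": {"commands": [[0.3,0.15,0.05,0,0,0,255],[0.2,0,0,0,0,0,255],[0,0,0,0,0,0,255],[0,0,0,0,0,0,255]]}}

```text
t: 23.25
eef_pos: [0.5537, 0.1605, 0.1508]
orientation: [0.72, 0.673, 0.116, 0.125]
contact_force: [0.5, -2.6, -0.7]
gripper_width: 0.135
grip_force: 30.7
```

>>> {"op": "drive_tool", "data": {"commands": [[0.1,0,0,0,0,0,255],[0,0,0,0,0,0,255],[0,0,0,0,0,0,255]]}}

```text
t: 23.55
eef_pos: [0.5539, 0.1615, 0.151]
orientation: [0.72, 0.673, 0.117, 0.125]
contact_force: [-1.0, -2.8, 0.8]
gripper_width: 0.136
grip_force: 31.0
```

>>> {"op": "drive_tool", "data": {"commands": [[0.1,0,0,0,0,0,255],[0,0,0,0,0,0,255],[0,0,0,0,0,0,255]]}}

```text
t: 23.85
eef_pos: [0.554, 0.1626, 0.151]
orientation: [0.72, 0.673, 0.117, 0.125]
contact_force: [-1.0, -3.5, 0.8]
gripper_width: 0.137
grip_force: 31.1
```

>>> {"op": "drive_tool", "data": {"commands": [[0.1,0,0,0,0,0,255],[0,0,0,0,0,0,255],[0,0,0,0,0,0,255]]}}

```text
t: 24.15
eef_pos: [0.554, 0.1637, 0.151]
orientation: [0.72, 0.673, 0.117, 0.125]
contact_force: [-0.0, -3.6, -0.3]
gripper_width: 0.132
grip_force: 31.1
```

```bash
python3 -c "
from h import *
st()"
```

```text
ledge mm [-32.6  39.5 135. ] tilt 19.72 yaw -3.87 F [-0.  -3.6 -0.3] w 0.132 t 24.15
```

>>> {"op": "drive_tool", "data": {"commands": [[-0.35,0,0,0,0,0,255],[0,-0.05,0.15,0,0,0,255],[0,-0.05,0.15,0,0,0,255],[0,0,0,0,0,0,255],[0,0,0,0,0,0,255]]}}

```text
t: 24.65
eef_pos: [0.5545, 0.1605, 0.1485]
orientation: [0.72, 0.673, 0.118, 0.126]
contact_force: [-0.8, -1.1, 2.9]
gripper_width: 0.135
grip_force: 31.2
```

>>> {"op": "drive_tool", "data": {"commands": [[0,-0.05,0.15,0,0,0,255],[0,0,0,0,0,0,255],[0,0,0,0,0,0,255]]}}

```text
t: 24.95
eef_pos: [0.555, 0.1605, 0.1484]
orientation: [0.72, 0.672, 0.118, 0.126]
contact_force: [-4.9, -2.0, 10.0]
gripper_width: 0.137
grip_force: 32.6
```

>>> {"op": "drive_tool", "data": {"commands": [[0,-0.05,0.15,0,0,0,255],[0,0,0,0,0,0,255],[0,0,0,0,0,0,255]]}}

```text
t: 25.25
eef_pos: [0.5554, 0.1604, 0.1484]
orientation: [0.72, 0.672, 0.118, 0.126]
contact_force: [-10.2, -4.0, 18.8]
gripper_width: 0.135
grip_force: 34.0
```

```bash
python3 -c "
from h import *
st()"
```

```text
ledge mm [-31.1  36.4 132.4] tilt 19.93 yaw -3.91 F [-10.2  -4.   18.8] w 0.135 t 25.25
```

>>> {"op": "drive_tool", "data": {"commands": [[0,0.1,-0.28,0,0,0,255],[0,0.1,0.03,0,0,0,255],[0,0.1,0.03,0,0,0,255],[0,0,0,0,0,0,255],[0,0,0,0,0,0,255]]}}

```text
t: 25.75
eef_pos: [0.5566, 0.1599, 0.1484]
orientation: [0.72, 0.673, 0.117, 0.126]
contact_force: [-2.2, -1.6, 6.4]
gripper_width: 0.139
grip_force: 32.0
```

```bash
python3 -c "
from h import *
st()"
```

```text
ledge mm [-29.8  36.  132.4] tilt 19.79 yaw -3.87 F [-2.2 -1.6  6.4] w 0.139 t 25.75
```

>>> {"op": "drive_tool", "data": {"commands": [[0,0.15,0.05,0,0,0,255],[0,0,0,0,0,0,255],[0,-0.25,0,-1,0,0,255],[0,0,0,0,0,0,255],[0,0,0,0,0,0,255]]}}

```text
t: 26.25
eef_pos: [0.5557, 0.1601, 0.1477]
orientation: [0.719, 0.672, 0.123, 0.132]
contact_force: [-3.2, -1.4, 6.8]
gripper_width: 0.134
grip_force: 32.0
```

```bash
python3 -c "
from h import *
st()"
```

```text
ledge mm [-30.7  36.1 131.7] tilt 20.8 yaw -3.88 F [-3.2 -1.4  6.8] w 0.134 t 26.25
```

>>> {"op": "drive_tool", "data": {"commands": [[0,-0.25,0,-1,0,0,255],[0,0,0,0,0,0,255],[0,0,0,0,0,0,255]]}}

```text
t: 26.55
eef_pos: [0.5534, 0.1603, 0.1468]
orientation: [0.717, 0.67, 0.129, 0.138]
contact_force: [-3.3, -1.8, 7.7]
gripper_width: 0.135
grip_force: 32.1
```

```bash
python3 -c "
from h import *
st()"
```

```text
ledge mm [-33.1  36.1 130.8] tilt 21.82 yaw -3.88 F [-3.3 -1.8  7.7] w 0.135 t 26.55
```

B is at the lip, tilted 21.8° and lightly against the block. I'll release it and retreat along the board.

>>> {"op": "drive_tool", "data": {"commands": [[0,0,-0.1,0,0,0,225],[0,0,0,0,0,0,200],[0,0,0,0,0,0,120],[0,0,0,0,0,0,40],[0,0,0,0,0,0,0],[0,0,0,0,0,0,0],[0,0,-2,0,0,0,0],[0,0,-3,0,0,0,0],[0,0,-4,0,0,0,0],[0,0,-4,0,0,0,0],[0,0,0,0,0,0,0],[0,0,0,0,0,0,0]]}}

```text
t: 27.75
eef_pos: [0.5051, 0.164, 0.2696]
orientation: [0.717, 0.67, 0.13, 0.138]
contact_force: [-0.4, -0.5, -0.6]
gripper_width: 0.998
grip_force: 0.0
```

```bash
cat >> h.py <<'E'
def leanbox(yc,w,tilt=22,xb=18.4,zb=2.3):
    T=fr(*LP)@np.block([[R.from_euler("y",-tilt,degrees=True).as_matrix(),np.array([[xb],[yc],[zb]])/1e3],[0,0,0,1]]); return (T,[((-6,-w/2,0),(6,w/2,170))])
E
python3 - <<'E'
from h import *
st(); b=(fr(*led(0,100,0),-3.9),BLOCK)
look("m6",[("top",(115,145,90,80),5,[b,leanbox(39.5,85),leanbox(168,100)]),("side",(240,105,50,100),5,[b,leanbox(39.5,85)])])
E
```

```text
ledge mm [-81.5  36.5 253.6] tilt 21.9 yaw -3.89 F [-0.4 -0.5 -0.6] w 0.998 t 27.75
(500, 700, 3)
```

View pics/m6.png

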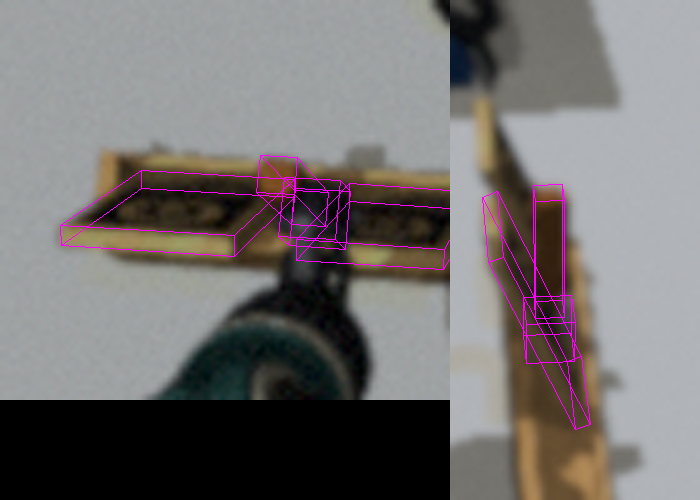

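```bash
python3 - <<'E'
from h import *
go([([pose()[0][0],pose()[0][1],.30],None),(None,tool(-3.9)),(led(-40,100,284),None),(led(0,100,284),None)])
look("m7",[("side",(240,105,50,75),8,[]),("top",(115,155,130,60),3,[])])
E
```

```text
turn [0. 0. 0.] then shift [-0.    1.24 -3.12]
turn [2.162e+01 7.000e-02 2.000e-02] then shift [0. 0. 0.]
turn [0. 0. 0.] then shift [6.42 4.26 0.  ]
turn [0. 0. 0.] then shift [0. 4. 0.]
(600, 790, 3)
```

View pics/m7.png

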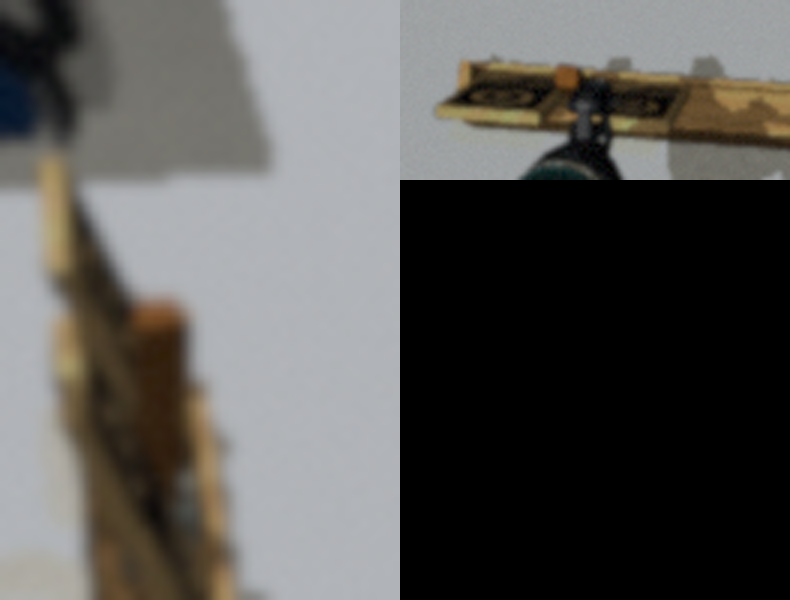

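B leans well, parallel to the end board, with the block between them. Now I'll fetch the block.

>>> {"op": "drive_tool", "data": {"commands": [[0,1.24,-3.12,0,0,0,0],[0,0,0,7.2,0,0,0],[0,0,0,7.2,0,0,0],[0,0,0,7.2,0,0,0],[2.14,2.75,0,0,0,0,0],[2.14,2.75,0,0,0,0,0],[2.14,2.75,0,0,0,0,0],[0,0,3,0,0,0,0],[0,0,3,0,0,0,0],[0,0,0,0,0,0,0],[0,0,0,0,0,0,0],[0,0,0,0,0,0,0]]}}

```text
t: 29.15
eef_pos: [0.592, 0.2221, 0.2427]
orientation: [0.731, 0.683, 0.001, 0.001]
contact_force: [-0.2, 0.5, 0.2]
gripper_width: 1.001
grip_force: 0.0
```

```bash
python3 -c "
from h import *
st(); go([(None,tool(-3.9)),(led(0,100,108.8),None)])"
```

```text
ledge mm [  1.3 100.4 226.7] tilt 0.21 yaw -3.9 F [-0.2  0.5  0.2] w 1.001 t 29.15
turn [ 0.21 -0.   -0.  ] then shift [0. 0. 0.]
turn [0. 0. 0.] then shift [-0.04 -0.13 11.79]
```

>>> {"op": "drive_tool", "data": {"commands": [[0,-0.1,3,0.2,0,0,0],[0,0,3,0,0,0,0],[0,0,3,0,0,0,0],[0,0,2,0,0,0,0],[0,0,0.8,0,0,0,0],[0,0,0,0,0,0,0]]}}

```text
t: 29.75
eef_pos: [0.5903, 0.2219, 0.1237]
orientation: [0.731, 0.683, -0.001, -0.0]
contact_force: [-0.2, 0.3, 0.6]
gripper_width: 0.998
grip_force: 0.0
```

>>> {"op": "drive_tool", "data": {"commands": [[0,0,0,0,0,0,255],[0,0,0,0,0,0,255],[0,0,0,0,0,0,255],[0,0,0,0,0,0,255],[0,0,0,0,0,0,255],[0,0,0,0,0,0,255],[0,0,0,0,0,0,255],[0,0,0,0,0,0,255]]}}

```text
t: 30.55
eef_pos: [0.5907, 0.2222, 0.1243]
orientation: [0.731, 0.683, -0.0, -0.0]
contact_force: [-0.8, 0.1, 6.4]
gripper_width: 0.253
grip_force: 30.4
```

```bash
python3 -c "
from h import *
st()"
```

```text
ledge mm [  0.  100.5 108.3] tilt -0.01 yaw -3.89 F [-0.8  0.1  6.4] w 0.253 t 30.55
```

>>> {"op": "drive_tool", "data": {"commands": [[0,0,-0.5,0,0,0,255],[0,0,-0.5,0,0,0,255],[0,0,-1,0,0,0,255],[0,0,-1,0,0,0,255],[0,0,-2,0,0,0,255],[0,0,-3,0,0,0,255],[0,0,-3,0,0,0,255],[0,0,-3,0,0,0,255],[0,0,-3,0,0,0,255],[0,0,-3,0,0,0,255],[0,0,0,0,0,0,255],[0,0,0,0,0,0,255]]}}

```text
t: 31.75
eef_pos: [0.5907, 0.2222, 0.3241]
orientation: [0.731, 0.683, 0.0, 0.0]
contact_force: [-0.0, 0.2, -5.0]
gripper_width: 0.25
grip_force: 30.3
```

```bash
python3 -c "
from h import *
st(); go([(None,tool(-3.9)),(led(0,-23,309),None),(led(0,-23,125),None)])
look('m8',[('side',(240,105,50,75),8,[]),('top',(115,155,130,60),3,[])])"
```

```text
ledge mm [  0.  100.4 308.1] tilt 0.02 yaw -3.89 F [-0.   0.2 -5. ] w 0.25 t 31.75
turn [ 0.02 -0.01  0.01] then shift [0. 0. 0.]
turn [0. 0. 0.] then shift [-12.34  -0.    -0.09]
turn [0. 0. 0.] then shift [ 0.   0.  18.4]
(600, 790, 3)
```

View pics/m8.png

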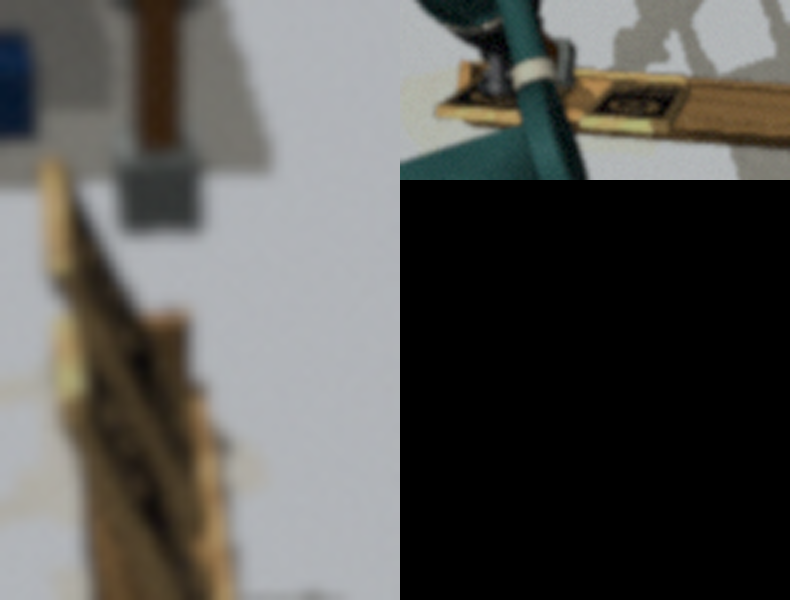

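The block has been lifted clear (foot at (160,190)). B is still leaning at the same spot. I'll place the block on B's other side.

>>> {"op": "drive_tool", "data": {"commands": [[-4.13,0,0,0,0,0,255],[-4.13,0,0,0,0,0,255],[-4.13,0,0,0,0,0,255],[0,0,4,0,0,0,255],[0,0,4,0,0,0,255],[0,0,4,0,0,0,255],[0,0,3,0,0,0,255],[0,0,2.2,0,0,0,255],[0,0,0,0,0,0,255],[0,0,0,0,0,0,255],[0,0,0,0,0,0,255]]}}

```text
t: 32.95
eef_pos: [0.5821, 0.0984, 0.1524]
orientation: [0.731, 0.683, -0.001, -0.0]
contact_force: [0.1, -1.4, -2.9]
gripper_width: 0.257
grip_force: 30.5
```

```bash
python3 -c "
from h import *
st()"
```

```text
ledge mm [ -0.2 -23.7 136.4] tilt -0.06 yaw -3.88 F [ 0.1 -1.4 -2.9] w 0.257 t 32.95
```

>>> {"op": "drive_tool", "data": {"commands": [[0,0,0.8,0,0,0,255],[0,0,0.7,0,0,0,255],[0,0,0,0,0,0,255],[0,0,0,0,0,0,255],[0,0,0,0,0,0,255]]}}

```text
t: 33.45
eef_pos: [0.5819, 0.0984, 0.1366]
orientation: [0.731, 0.683, -0.001, -0.0]
contact_force: [-0.1, -0.8, -3.7]
gripper_width: 0.254
grip_force: 30.5
```

```bash
python3 -c "
from h import *
st()"
```

```text
ledge mm [ -0.4 -23.6 120.6] tilt -0.08 yaw -3.89 F [-0.1 -0.8 -3.7] w 0.254 t 33.45
```

>>> {"op": "drive_tool", "data": {"commands": [[0,0,1.0,0,0,0,255],[0,0,0,0,0,0,255],[0.13,0,0,0,0,0,255],[0,0,0,0,0,0,255],[0,0,0,0,0,0,255],[0,0,0,0,0,0,255]]}}

```text
t: 34.05
eef_pos: [0.5819, 0.0996, 0.1265]
orientation: [0.731, 0.683, -0.001, -0.0]
contact_force: [-0.6, -0.7, -4.6]
gripper_width: 0.255
grip_force: 30.5
```

```bash
python3 -c "
from h import *
st()"
```

```text
ledge mm [ -0.5 -22.5 110.5] tilt -0.08 yaw -3.89 F [-0.6 -0.7 -4.6] w 0.255 t 34.05
```

>>> {"op": "drive_tool", "data": {"commands": [[0.1,0,0.1,0,0,0,255],[0,0,0.1,0,0,0,255],[0,0,0.1,0,0,0,255],[0,0,0,0,0,0,255],[0,0,0,0,0,0,255],[0,0,0,0,0,0,255]]}}

```text
t: 34.65
eef_pos: [0.5825, 0.1006, 0.1245]
orientation: [0.731, 0.683, -0.0, 0.0]
contact_force: [-2.2, -2.1, 5.1]
gripper_width: 0.253
grip_force: 31.8
```

```bash
python3 -c "
from h import *
st()"
```

```text
ledge mm [  0.  -21.5 108.5] tilt -0.01 yaw -3.88 F [-2.2 -2.1  5.1] w 0.253 t 34.65
```

>>> {"op": "drive_tool", "data": {"commands": [[0,0,-0.15,0,0,0,200],[0,0,0,0,0,0,120],[0,0,0,0,0,0,0],[0,0,0,0,0,0,0],[0,0,-2,0,0,0,0],[0,0,-4,0,0,0,0],[0,0,-4,0,0,0,0],[0,0,-4,0,0,0,0],[0,0,-2,0,0,0,0],[0,0,0,0,0,0,0]]}}

```text
t: 35.65
eef_pos: [0.5847, 0.1013, 0.2901]
orientation: [0.731, 0.683, 0.003, 0.002]
contact_force: [1.3, -1.2, 0.9]
gripper_width: 0.997
grip_force: 0.0
```

```bash
python3 - <<'E'
from h import *
s=st()
go([(None,tool(9.3)),([.4495,-.313,.285],None)])
E
```

```text
ledge mm [  2.2 -20.6 274.1] tilt 0.41 yaw -3.88 F [ 1.3 -1.2  0.9] w 0.997 t 35.65
turn [  0.42  -0.04 -13.18] then shift [0. 0. 0.]
turn [0. 0. 0.] then shift [-38.7  -20.04   0.51]
```

>>> {"op": "drive_tool", "data": {"commands": [[0,0,0,0,0,-6.6,0],[0,0,0,0,0,-6.6,0],[-3.87,-2.0,0.05,0,0,0,0],[-3.87,-2.0,0.05,0,0,0,0],[-3.87,-2.0,0.05,0,0,0,0],[-3.87,-2.0,0.05,0,0,0,0],[-3.87,-2.0,0.05,0,0,0,0],[-3.87,-2.0,0.05,0,0,0,0],[-3.87,-2.0,0.05,0,0,0,0],[-3.87,-2.0,0.05,0,0,0,0],[-3.87,-2.0,0.05,0,0,0,0],[-3.87,-2.0,0.05,0,0,0,0]]}}

```text
t: 36.85
eef_pos: [0.4461, -0.3145, 0.2784]
orientation: [0.647, 0.762, -0.001, -0.002]
contact_force: [1.9, 0.3, -0.2]
gripper_width: 1.004
grip_force: 0.0
```

>>> {"op": "drive_tool", "data": {"commands": [[0,0,0,0,0,0,0],[0,0,0,0,0,0,0],[0,0,0,0,0,0,0]]}}

```text
t: 37.15
eef_pos: [0.4473, -0.3125, 0.2792]
orientation: [0.647, 0.762, -0.0, -0.001]
contact_force: [-0.6, 0.8, -0.1]
gripper_width: 1.002
grip_force: 0.0
```

```bash
python3 - <<'E'
from h import *
s=st(); print(s[0])
go([(None,tool(9.3)),([.4495,-.313,.1445],None)])
# stem of block: centroid of stem-top patch vs expectation
im=r.camera("top").astype(int)
for y in (-21.5,):
    e=proj("top",led(0,y,147))[0]; u,v=e.round().astype(int); c=im[v-8:v+9,u-8:u+9]
    m=(c[...,0]-c[...,2]>60)&(c[...,0]<230); ys,xs=np.nonzero(m); print("exp",e.round(1)); print("\n".join("".join("#" if (p[0]-p[2])>70 and p[0]/(p[1]+1)>1.6 else "." for p in row) for row in c))
E
```

```text
ledge mm [-106.7 -442.8  263.2] tilt -0.16 yaw 9.33 F [-0.6  0.8 -0.1] w 1.002 t 37.15
[ 0.44728767 -0.31248869  0.27917127]
turn [-0.14 -0.09  0.03] then shift [0. 0. 0.]
turn [0. 0. 0.] then shift [-0.09  0.21 13.47]
exp [211.4 182. ]
.................
.................
.................
.................
.................
.................
.................
.................
.................
.................
.................
.................
..........#......
.................
.................
.................
.................
```

>>> {"op": "drive_tool", "data": {"commands": [[0,0.2,3,0,0,0,0],[0,0,3,0,0,0,0],[0,0,3,0,0,0,0],[0,0,3,0,0,0,0],[0,0,1.4,0,0,0,0],[0,0,0,0,0,0,0]]}}

```text
t: 37.8
eef_pos: [0.4481, -0.311, 0.1438]
orientation: [0.647, 0.763, -0.001, -0.003]
contact_force: [-1.0, -0.3, -0.1]
gripper_width: 1.0
grip_force: 0.0
```

>>> {"op": "drive_tool", "data": {"commands": [[0,0,0,0,0,0,255],[0,0,0,0,0,0,255],[0,0,0,0,0,0,255],[0,0,0,0,0,0,255],[0,0,0,0,0,0,255],[0,0,0,0,0,0,255],[0,0,0,0,0,0,255],[0,0,0,0,0,0,255],[0,0,0,0,0,0,255]]}}

```text
t: 38.7
eef_pos: [0.4497, -0.3137, 0.1472]
orientation: [0.647, 0.762, -0.001, 0.0]
contact_force: [-0.2, 0.1, 5.9]
gripper_width: 0.135
grip_force: 31.2
```

>>> {"op": "drive_tool", "data": {"commands": [[0,0,-2,0,0,0,255],[0,0,-4,0,0,0,255],[0,0,-4,0,0,0,255],[0,0,-4,0,0,0,255],[0,0,-4,0,0,0,255],[0,0,-2,0,0,0,255],[0,0,0,0,0,0,255],[0,0,0,0,0,0,255]]}}

```text
t: 39.5
eef_pos: [0.4491, -0.3129, 0.345]
orientation: [0.647, 0.762, -0.001, -0.001]
contact_force: [0.0, -0.4, -1.3]
gripper_width: 0.13
grip_force: 30.3
```

```bash
python3 - <<'E'
from h import *
s=st(); print(s[0])
# next board centre: block centre -21.5 -> face -39.5 -> A centre -67
h=led(-32,-76,135+50)
go([(None,tool(-3.9,20)),([h[0],h[1],s[0][2]],None),(h,None)])
E
```

```text
ledge mm [-104.9 -443.   329. ] tilt -0.16 yaw 9.31 F [ 0.  -0.4 -1.3] w 0.13 t 39.5
[ 0.44911583 -0.31286166  0.34498711]
turn [-20.07  -2.34  13.07] then shift [0. 0. 0.]
turn [0. 0. 0.] then shift [36.7   6.85  2.49]
turn [0. 0. 0.] then shift [-0.   -4.92 13.53]
```

>>> {"op": "drive_tool", "data": {"commands": [[0,0,0,-5.02,-0.58,3.27,255],[0,0,0,-5.02,-0.58,3.27,255],[0,0,0,-5.02,-0.58,3.27,255],[0,0,0,-5.02,-0.58,3.27,255],[4.08,0.76,0.28,0,0,0,255],[4.08,0.76,0.28,0,0,0,255],[4.08,0.76,0.28,0,0,0,255],[4.08,0.76,0.28,0,0,0,255],[4.08,0.76,0.28,0,0,0,255],[4.08,0.76,0.28,0,0,0,255],[4.08,0.76,0.28,0,0,0,255],[4.08,0.76,0.28,0,0,0,255]]}}

```text
t: 40.7
eef_pos: [0.5349, 0.0098, 0.3419]
orientation: [0.72, 0.673, 0.117, 0.126]
contact_force: [0.7, -0.5, -0.2]
gripper_width: 0.135
grip_force: 30.3
```

>>> {"op": "drive_tool", "data": {"commands": [[4.08,0.76,0.28,0,0,0,255],[0,-1.23,3.38,0,0,0,255],[0,-1.23,3.38,0,0,0,255],[0,-1.23,3.38,0,0,0,255],[0,-1.23,3.38,0,0,0,255],[0,0,0,0,0,0,255],[0,0,0,0,0,0,255],[0,0,0,0,0,0,255]]}}

```text
t: 41.5
eef_pos: [0.5485, 0.0481, 0.2038]
orientation: [0.719, 0.672, 0.12, 0.128]
contact_force: [0.0, 0.0, 0.1]
gripper_width: 0.134
grip_force: 30.3
```

```bash
python3 - <<'E'
from h import *
s=st(); b=(fr(*led(0,-21.5,0),-3.9),BLOCK)
go([(None,tool(-3.9,20)),(led(-32,-76,135),None)])
look("m9",[("top",(115,150,150,65),5,[]),("side",(235,105,1,1),1,[])])
im=cv2.imread("pics/m9.png")[:, :750]; sd=cv2.resize(r.camera("side")[115:195,235:300,::-1],(260,270),interpolation=cv2.INTER_CUBIC)
im=np.vstack([im[:325],np.zeros((270,750,3),np.uint8)]); im[325:,:260]=sd; cv2.imwrite("pics/m9.png",im)
E
```

```text
ledge mm [-30.3 -76.1 187.8] tilt 20.22 yaw -3.9 F [0.  0.  0.1] w 0.134 t 41.5
turn [ 0.22  0.01 -0.  ] then shift [0. 0. 0.]
turn [0. 0. 0.] then shift [ 0.01 -1.97  4.9 ]
(325, 751, 3)
```

View pics/m9.png

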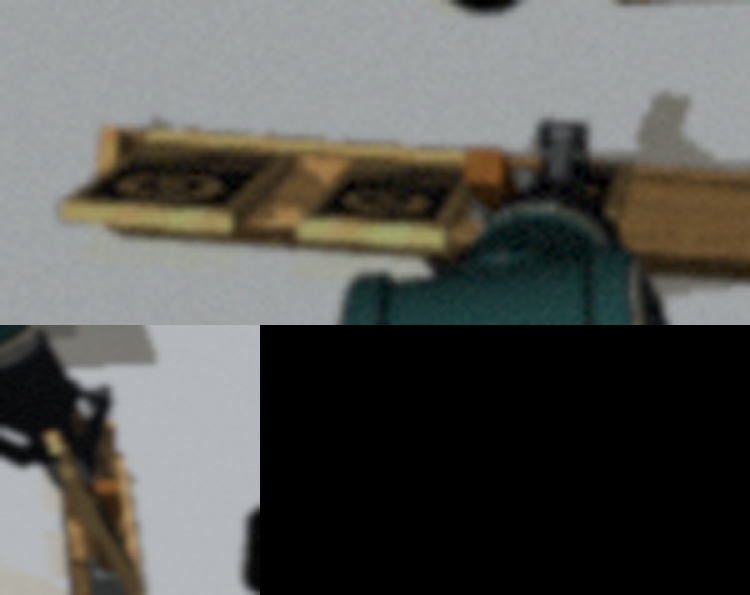

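The gap from the end board to B looks even, and the block stem is upright at (485,175) next to B. The held board shows dark print outward at (590-615,190). I'll lower it.

>>> {"op": "drive_tool", "data": {"commands": [[0,-0.8,2,0.2,0,0,255],[0,-0.8,2,0,0,0,255],[0,-0.3,0.9,0,0,0,255],[0,0,0,0,0,0,255],[0,0,0,0,0,0,255],[0,0,0,0,0,0,255]]}}

```text
t: 42.25
eef_pos: [0.5472, 0.0482, 0.1509]
orientation: [0.72, 0.672, 0.118, 0.127]
contact_force: [0.5, 0.0, -0.9]
gripper_width: 0.134
grip_force: 30.7
```

```bash
python3 -c "
from h import *
st()"
```

```text
ledge mm [-31.6 -76.1 134.9] tilt 20.0 yaw -3.89 F [ 0.5  0.  -0.9] w 0.134 t 42.25
```

>>> {"op": "drive_tool", "data": {"commands": [[0.3,0,0,0,0,0,255],[0,0,0,0,0,0,255],[0,0,0,0,0,0,255],[0,0,0,0,0,0,255]]}}

```text
t: 42.65
eef_pos: [0.5465, 0.0513, 0.1497]
orientation: [0.72, 0.672, 0.118, 0.126]
contact_force: [0.5, 0.3, 0.3]
gripper_width: 0.134
grip_force: 30.7
```

>>> {"op": "drive_tool", "data": {"commands": [[0.1,0,0,0,0,0,255],[0,0,0,0,0,0,255],[0,0,0,0,0,0,255]]}}

```text
t: 42.95
eef_pos: [0.5466, 0.0522, 0.1495]
orientation: [0.72, 0.672, 0.118, 0.126]
contact_force: [-0.7, 0.9, -0.1]
gripper_width: 0.134
grip_force: 30.7
```

>>> {"op": "drive_tool", "data": {"commands": [[0.1,0,0,0,0,0,255],[0,0,0,0,0,0,255],[0,0,0,0,0,0,255]]}}

```text
t: 43.25
eef_pos: [0.5467, 0.0532, 0.1496]
orientation: [0.72, 0.672, 0.118, 0.126]
contact_force: [0.2, 0.2, -1.7]
gripper_width: 0.135
grip_force: 30.7
```

>>> {"op": "drive_tool", "data": {"commands": [[0.1,0,0,0,0,0,255],[0,0,0,0,0,0,255],[0,0,0,0,0,0,255]]}}

```text
t: 43.55
eef_pos: [0.5467, 0.0542, 0.1496]
orientation: [0.72, 0.672, 0.118, 0.126]
contact_force: [0.8, -0.0, -0.4]
gripper_width: 0.136
grip_force: 30.7
```

>>> {"op": "drive_tool", "data": {"commands": [[0.08,0,0,0,0,0,255],[0,0,0,0,0,0,255],[0,0,0,0,0,0,255]]}}

```text
t: 43.85
eef_pos: [0.5468, 0.055, 0.1496]
orientation: [0.72, 0.672, 0.118, 0.126]
contact_force: [-0.6, 0.1, -1.3]
gripper_width: 0.136
grip_force: 30.7
```

```bash
python3 -c "
from h import *
st()"
```

```text
ledge mm [-32.5 -69.4 133.6] tilt 19.89 yaw -3.89 F [-0.6  0.1 -1.3] w 0.136 t 43.85
```

>>> {"op": "drive_tool", "data": {"commands": [[0.08,0,0,0,0,0,255],[0,0,0,0,0,0,255],[0,0,0,0,0,0,255]]}}

```text
t: 44.15
eef_pos: [0.5468, 0.0558, 0.1496]
orientation: [0.72, 0.672, 0.118, 0.126]
contact_force: [-0.2, 0.3, -0.7]
gripper_width: 0.132
grip_force: 30.7
```

>>> {"op": "drive_tool", "data": {"commands": [[0.08,0,0,0,0,0,255],[0,0,0,0,0,0,255],[0,0,0,0,0,0,255]]}}

```text
t: 44.45
eef_pos: [0.5469, 0.0566, 0.1496]
orientation: [0.72, 0.672, 0.118, 0.126]
contact_force: [-0.6, 0.6, 0.0]
gripper_width: 0.137
grip_force: 30.7
```

>>> {"op": "drive_tool", "data": {"commands": [[0.08,0,0,0,0,0,255],[0,0,0,0,0,0,255],[0,0,0,0,0,0,255]]}}

```text
t: 44.75
eef_pos: [0.5469, 0.0574, 0.1496]
orientation: [0.72, 0.672, 0.118, 0.126]
contact_force: [-0.8, -0.3, -1.6]
gripper_width: 0.138
grip_force: 30.7
```

>>> {"op": "drive_tool", "data": {"commands": [[0.08,0,0,0,0,0,255],[0,0,0,0,0,0,255],[0,0,0,0,0,0,255]]}}

```text
t: 45.05
eef_pos: [0.547, 0.0581, 0.1496]
orientation: [0.72, 0.672, 0.118, 0.126]
contact_force: [0.0, -0.2, -0.4]
gripper_width: 0.137
grip_force: 30.7
```

>>> {"op": "drive_tool", "data": {"commands": [[0.08,0,0,0,0,0,255],[0,0,0,0,0,0,255],[0,0,0,0,0,0,255]]}}

```text
t: 45.35
eef_pos: [0.5471, 0.0588, 0.1497]
orientation: [0.72, 0.672, 0.118, 0.127]
contact_force: [-0.0, -1.8, -0.6]
gripper_width: 0.135
grip_force: 30.8
```

>>> {"op": "drive_tool", "data": {"commands": [[0.06,0,0,0,0,0,255],[0,0,0,0,0,0,255],[0,0,0,0,0,0,255]]}}

```text
t: 45.65
eef_pos: [0.5472, 0.0594, 0.1497]
orientation: [0.72, 0.672, 0.118, 0.127]
contact_force: [-0.9, -3.5, 1.5]
gripper_width: 0.136
grip_force: 31.0
```

>>> {"op": "drive_tool", "data": {"commands": [[-0.08,0,0,0,0,0,255],[0,-0.05,0.15,0,0,0,255],[0,0,0,0,0,0,255],[0,0,0,0,0,0,255]]}}

```text
t: 46.05
eef_pos: [0.5475, 0.059, 0.1486]
orientation: [0.72, 0.672, 0.118, 0.127]
contact_force: [-2.5, -1.8, 4.5]
gripper_width: 0.139
grip_force: 31.5
```

>>> {"op": "drive_tool", "data": {"commands": [[0,-0.05,0.12,0,0,0,255],[0,0,0,0,0,0,255],[0,0,0,0,0,0,255]]}}

```text
t: 46.35
eef_pos: [0.5479, 0.059, 0.1486]
orientation: [0.72, 0.672, 0.119, 0.127]
contact_force: [-5.6, -1.8, 10.7]
gripper_width: 0.135
grip_force: 32.7
```

```bash
python3 -c "
from h import *
st()"
```

```text
ledge mm [-31.6 -65.3 132.6] tilt 20.01 yaw -3.9 F [-5.6 -1.8 10.7] w 0.135 t 46.35
```

>>> {"op": "drive_tool", "data": {"commands": [[0,0.1,-0.06,0,0,0,255],[0,0.1,0.03,0,0,0,255],[0,0.1,0.03,0,0,0,255],[0,0,0,0,0,0,255],[0,0,0,0,0,0,255]]}}

```text
t: 46.85
eef_pos: [0.5501, 0.0588, 0.1488]
orientation: [0.72, 0.672, 0.118, 0.126]
contact_force: [-4.9, -2.0, 8.9]
gripper_width: 0.137
grip_force: 32.3
```

```bash
python3 -c "
from h import *
st()"
```

```text
ledge mm [-29.5 -65.3 132.8] tilt 19.92 yaw -3.91 F [-4.9 -2.   8.9] w 0.137 t 46.85
```

>>> {"op": "drive_tool", "data": {"commands": [[0,0,-0.08,0,0,0,255],[0,-0.25,0,-1,0,0,255],[0,0,0,0,0,0,255],[0,-0.25,0,-1,0,0,255],[0,0,0,0,0,0,255],[0,0,0,0,0,0,255]]}}

```text
t: 47.45
eef_pos: [0.5449, 0.0591, 0.147]
orientation: [0.717, 0.67, 0.13, 0.139]
contact_force: [-2.2, -0.8, 4.0]
gripper_width: 0.132
grip_force: 31.5
```

```bash
python3 -c "
from h import *
st()"
```

```text
ledge mm [-34.6 -65.4 131. ] tilt 21.99 yaw -3.89 F [-2.2 -0.8  4. ] w 0.132 t 47.45
```

>>> {"op": "drive_tool", "data": {"commands": [[0,0.12,0.03,0,0,0,255],[0,0,0,0,0,0,255],[0,0,-0.05,0,0,0,225],[0,0,0,0,0,0,200],[0,0,0,0,0,0,120],[0,0,0,0,0,0,40],[0,0,0,0,0,0,0],[0,0,0,0,0,0,0],[0,0,-2,0,0,0,0],[0,0,-3,0,0,0,0],[0,0,-4,0,0,0,0],[0,0,-4,0,0,0,0]]}}

```text
t: 48.65
eef_pos: [0.4966, 0.0621, 0.2685]
orientation: [0.718, 0.67, 0.129, 0.138]
contact_force: [0.3, 0.1, 0.6]
gripper_width: 0.997
grip_force: 0.0
```

>>> {"op": "drive_tool", "data": {"commands": [[0,1.24,-3.12,0,0,0,0],[0,0,0,0,0,0,0],[0,0,0,0,0,0,0]]}}

```text
t: 48.95
eef_pos: [0.498, 0.0623, 0.303]
orientation: [0.717, 0.67, 0.13, 0.14]
contact_force: [0.3, 0.7, -0.1]
gripper_width: 0.997
grip_force: 0.0
```

```bash
python3 - <<'E'
from h import *
st()
go([(None,tool(-3.9)),(led(0,-21.5,284),None),(led(0,-21.5,108.8),None)])
# print profile check: brightness along strip across the leaning faces at board mid height (ledge y)
im=r.camera("top").astype(int)
for y in range(115,-105,-10):
    q=fr(*LP)@[-.026+.006,y/1e3,.130,1]; u,v=proj("top",q[:3])[0].round().astype(int); print(y,im[v-1:v+2,u-1:u+2].mean((0,1)).round().astype(int).tolist(),end=" ")
E
```

```text
ledge mm [-81.7 -65.4 287. ] tilt 22.03 yaw -3.91 F [ 0.3  0.7 -0.1] w 0.997 t 48.95
turn [22.03 -0.   -0.  ] then shift [0. 0. 0.]
turn [0. 0. 0.] then shift [4.39 8.17 0.3 ]
turn [0. 0. 0.] then shift [ 0.    0.   17.52]
115 [61, 49, 31] 105 [62, 48, 28] 95 [94, 71, 42] 85 [100, 76, 44] 75 [88, 69, 41] 65 [41, 34, 20] 55 [35, 30, 20] 45 [31, 25, 17] 35 [41, 33, 18] 25 [33, 28, 19] 15 [38, 31, 20] 5 [13, 12, 11] -5 [64, 52, 32] -15 [57, 50, 38] -25 [36, 35, 37] -35 [67, 69, 69] -45 [56, 57, 58] -55 [22, 22, 25] -65 [28, 23, 17] -75 [28, 25, 16] -85 [26, 22, 15] -95 [72, 58, 35]
```

A's outward face is dark (about 26,22,15), so its print faces out. Now I'll fetch the block.

>>> {"op": "drive_tool", "data": {"commands": [[0,0,0,7.34,0,0,0],[0,0,0,7.34,0,0,0],[0,0,0,7.34,0,0,0],[1.47,2.72,0,0,0,0,0],[1.47,2.72,0,0,0,0,0],[1.47,2.72,0,0,0,0,0],[0,0,3,0,0,0,0],[0,0,3,0,0,0,0],[0,0,0,0,0,0,0],[0,0,0,0,0,0,0],[0,0,0,0,0,0,0]]}}

```text
t: 50.1
eef_pos: [0.5823, 0.1006, 0.2423]
orientation: [0.731, 0.683, -0.0, -0.0]
contact_force: [0.7, 0.8, 0.1]
gripper_width: 1.0
grip_force: 0.0
```

```bash
python3 -c "
from h import *
st(); go([(None,tool(-3.9)),(led(0,-21.3,108.8),None)])"
```

```text
ledge mm [-2.000e-01 -2.140e+01  2.263e+02] tilt -0.07 yaw -3.91 F [0.7 0.8 0.1] w 1.0 t 50.1
turn [-0.07  0.02 -0.01] then shift [0. 0. 0.]
turn [0. 0. 0.] then shift [1.000e-02 2.000e-02 1.175e+01]
```

>>> {"op": "drive_tool", "data": {"commands": [[0,0,3,0,0,0,0],[0,0,3,0,0,0,0],[0,0,3,0,0,0,0],[0,0,2,0,0,0,0],[0,0,0.75,0,0,0,0],[0,0,0,0,0,0,0]]}}

```text
t: 50.7
eef_pos: [0.5816, 0.1006, 0.1242]
orientation: [0.731, 0.683, -0.001, -0.001]
contact_force: [0.1, -0.1, 0.1]
gripper_width: 1.003
grip_force: 0.0
```

>>> {"op": "drive_tool", "data": {"commands": [[0,0,0,0,0,0,255],[0,0,0,0,0,0,255],[0,0,0,0,0,0,255],[0,0,0,0,0,0,255],[0,0,0,0,0,0,255],[0,0,0,0,0,0,255],[0,0,0,0,0,0,255],[0,0,0,0,0,0,255]]}}

```text
t: 51.5
eef_pos: [0.5821, 0.1006, 0.1247]
orientation: [0.731, 0.683, -0.0, -0.0]
contact_force: [-0.5, 0.4, 5.5]
gripper_width: 0.253
grip_force: 30.9
```

>>> {"op": "drive_tool", "data": {"commands": [[0,0,-0.5,0,0,0,255],[0,0,-0.5,0,0,0,255],[0,0,-1,0,0,0,255],[0,0,-1,0,0,0,255],[0,0,-2,0,0,0,255],[0,0,-3,0,0,0,255],[0,0,-3,0,0,0,255],[0,0,-3,0,0,0,255],[0,0,-3,0,0,0,255],[0,0,-3,0,0,0,255],[0,0,0,0,0,0,255],[0,0,0,0,0,0,255]]}}

```text
t: 52.7
eef_pos: [0.5821, 0.1006, 0.3245]
orientation: [0.731, 0.683, -0.0, -0.0]
contact_force: [-0.3, 0.2, -3.4]
gripper_width: 0.253
grip_force: 30.1
```

```bash
python3 -c "
from h import *
p=st()[0]; go([(None,tool(5)),([.627,-.236,p[2]],None),([.627,-.236,.125],None)])"
```

```text
ledge mm [-3.000e-01 -2.140e+01  3.085e+02] tilt -0.03 yaw -3.91 F [-0.3  0.2 -3.4] w 0.253 t 52.7
turn [-0.03  0.01 -8.91] then shift [0. 0. 0.]
turn [0. 0. 0.] then shift [-33.93   1.53   0.  ]
turn [0. 0. 0.] then shift [ 0.    0.   19.95]
```

>>> {"op": "drive_tool", "data": {"commands": [[0,0,0,0,0,-4.5,255],[0,0,0,0,0,-4.4,255],[-3.77,0.17,0,0,0,0,255],[-3.77,0.17,0,0,0,0,255],[-3.77,0.17,0,0,0,0,255],[-3.77,0.17,0,0,0,0,255],[-3.77,0.17,0,0,0,0,255],[-3.77,0.17,0,0,0,0,255],[-3.77,0.17,0,0,0,0,255],[-3.77,0.17,0,0,0,0,255],[-3.77,0.17,0,0,0,0,255]]}}

```text
t: 53.8
eef_pos: [0.6254, -0.2371, 0.32]
orientation: [0.676, 0.737, -0.002, -0.003]
contact_force: [0.5, -0.2, -2.7]
gripper_width: 0.257
grip_force: 30.0
```

>>> {"op": "drive_tool", "data": {"commands": [[0,0,4,0,0,0,255],[0,0,4,0,0,0,255],[0,0,4,0,0,0,255],[0,0,4,0,0,0,255],[0,0,2.5,0,0,0,255],[0,0,1.5,0,0,0,255],[0,0,0,0,0,0,255],[0,0,0,0,0,0,255]]}}

```text
t: 54.6
eef_pos: [0.6263, -0.2361, 0.1238]
orientation: [0.676, 0.737, -0.001, -0.001]
contact_force: [-0.1, 0.3, -3.5]
gripper_width: 0.255
grip_force: 30.3
```

>>> {"op": "drive_tool", "data": {"commands": [[0,0,0.7,0,0,0,255],[0,0,0.3,0,0,0,255],[0,0,0,0,0,0,255],[0,0,0,0,0,0,255]]}}

```text
t: 55.0
eef_pos: [0.6265, -0.2362, 0.1145]
orientation: [0.676, 0.737, -0.001, -0.0]
contact_force: [0.1, -0.4, -2.9]
gripper_width: 0.257
grip_force: 30.3
```

>>> {"op": "drive_tool", "data": {"commands": [[0,0,0.15,0,0,0,255],[0,0,0,0,0,0,255],[0,0,0,0,0,0,255]]}}

```text
t: 55.3
eef_pos: [0.6266, -0.2362, 0.1129]
orientation: [0.676, 0.737, -0.001, -0.0]
contact_force: [-0.1, 0.1, -1.7]
gripper_width: 0.257
grip_force: 30.6
```

Touching down. I'll release it, retreat well clear of the row and take the final look.

>>> {"op": "drive_tool", "data": {"commands": [[0,0,0.05,0,0,0,255],[0,0,0,0,0,0,200],[0,0,0,0,0,0,120],[0,0,0,0,0,0,0],[0,0,0,0,0,0,0],[0,0,-3,0,0,0,0],[0,0,-4,0,0,0,0],[0,0,-4,0,0,0,0],[0,0,-4,0,0,0,0],[-3,-3,0,0,0,0,0],[-3,-3,0,0,0,0,0],[-3,-3,0,0,0,0,0]]}}

```text
t: 56.5
eef_pos: [0.5442, -0.3343, 0.2628]
orientation: [0.675, 0.738, -0.001, -0.0]
contact_force: [0.0, -0.8, 0.2]
gripper_width: 0.999
grip_force: 0.0
```

>>> {"op": "drive_tool", "data": {"commands": [[-3,-3,0,0,0,0,0],[-3,-3,0,0,0,0,0],[-3,-3,0,0,0,0,0],[-3,-3,0,0,0,0,0],[-3,-3,0,0,0,0,0],[0,0,0,0,0,0,0],[0,0,0,0,0,0,0]]}}

```text
t: 57.2
eef_pos: [0.4076, -0.4967, 0.2622]
orientation: [0.677, 0.736, -0.001, -0.001]
contact_force: [1.0, 0.6, -0.3]
gripper_width: 0.998
grip_force: 0.0
```

```bash
python3 - <<'E'
from h import *
st()
t=r.camera("top"); s=r.camera("side")
a=cv2.resize(t[160:220,120:280,::-1],(800,300),interpolation=cv2.INTER_CUBIC)
b=cv2.resize(t[150:205,290:345,::-1],(300,300),interpolation=cv2.INTER_CUBIC)
c=cv2.resize(s[110:230,235:295,::-1],(150,300),interpolation=cv2.INTER_CUBIC)
d=cv2.resize(s[215:285,265:325,::-1],(257,300),interpolation=cv2.INTER_CUBIC)
row=np.hstack([b,c,d]); cv2.imwrite("pics/m10.png",np.vstack([a,np.pad(row,((0,0),(0,800-row.shape[1]),(0,0)))]))
E
```

```text
ledge mm [-133.8 -629.2  246.2] tilt -0.13 yaw 4.85 F [ 1.   0.6 -0.3] w 0.998 t 57.2
```

View pics/m10.png

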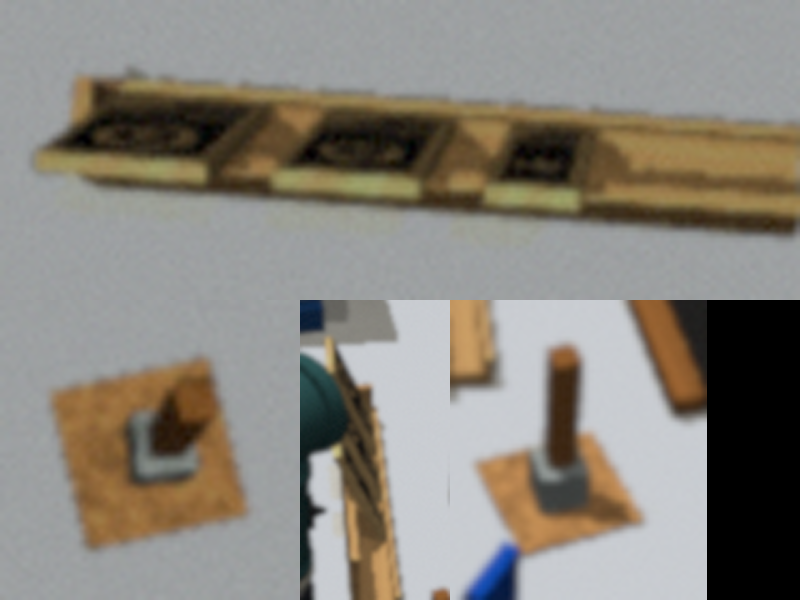

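The row looks right: all three boards lean print outwards, and the block stands on its mat (140-195,420-480). The second gap looks slightly wider, about 66 px against 62, so I'll measure the edges numerically.

```bash
python3 - <<'E'
from h import *
from scipy.ndimage import map_coordinates,gaussian_filter1d
im=np.mean([r.camera("top").astype(float).sum(2) for _ in range(6)],0)
im2=np.mean([r.camera("top").astype(float)[...,1] for _ in range(6)],0)
ys=np.arange(235,-115,-.5)
for dx in (-48,-45,-42):
    P=np.array([led(dx,y,160) for y in ys]); uv=proj("top",P)
    f=map_coordinates(im2,[uv[:,1],uv[:,0]],order=1); g=np.gradient(gaussian_filter1d(f,3))
    e=[(ys[i],round(g[i],1)) for i in range(2,len(g)-2) if abs(g[i])==abs(g[i-2:i+3]).max() and abs(g[i])>1.5]; print(dx,e)
E
```

```text
-48 [(np.float64(221.0), np.float64(-1.9)), (np.float64(118.5), np.float64(-6.4)), (np.float64(109.0), np.float64(1.6)), (np.float64(81.5), np.float64(4.6)), (np.float64(-3.5), np.float64(-5.5)), (np.float64(-41.5), np.float64(4.7)), (np.float64(-94.5), np.float64(-4.4))]
-45 [(np.float64(221.5), np.float64(-2.0)), (np.float64(119.0), np.float64(-6.1)), (np.float64(109.5), np.float64(2.5)), (np.float64(98.5), np.float64(1.7)), (np.float64(81.5), np.float64(1.8)), (np.float64(-3.0), np.float64(-4.2)), (np.float64(-21.0), np.float64(2.9)), (np.float64(-42.0), np.float64(1.8)), (np.float64(-95.0), np.float64(-3.6)), (np.float64(-110.0), np.float64(1.8))]
-42 [(np.float64(221.0), np.float64(-1.8)), (np.float64(119.0), np.float64(-4.1)), (np.float64(108.0), np.float64(1.9)), (np.float64(95.0), np.float64(2.7)), (np.float64(-3.0), np.float64(-2.4)), (np.float64(-21.0), np.float64(3.4)), (np.float64(-39.0), np.float64(-2.0)), (np.float64(-95.0), np.float64(-1.7)), (np.float64(-110.0), np.float64(2.9))]
```

```bash
python3 -c "
from rig import r
print(r.finish_job())"
```

```text
the job is handed in; nothing more can be done
None
```

The job is handed in. The 85 mm and 55 mm boards (the 70 mm one was absent) lean print outwards in the row, with the spacer block back on its mat. The two gaps measured about 37 mm and 37–38 mm on camera against the 36 mm block, and I did not re-check the bystanders one by one.

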